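Hand in the shop keys at closing time

TASK

Closing time: hand in the shop's keys. Lift the dust cover off the code pad and set it down flat in its wooden tray, and log in by pressing yellow, then white, then blue, one at a time and fully down; then hang every key tag that lies on the counter by its eye on the rack peg of its own colour. Once all of them hang there, press the green button to lock the rack and put the dust cover back over the code pad, down on the counter; never press the red button, and leave the rubber stamp where it is.

Things in the scene. Friction and masses are not known exactly. Their poses are not given: they have to be found in the camera images.
- peg_red: Steel peg for the red tag, red plate above and red collar (24 wide, from 4 to 8 out) that the tag cannot pass; number 1 of 4 from the left, 70 apart. 7 thick, 50 long, rising at 45 degrees towards the user. Origin at its root on the rack panel's face, 205 above the counter; z axis along the peg outward and up, y axis to the left along the panel. Fixed; place and yaw vary.
- peg_yellow: Steel peg for the yellow tag, yellow plate above and yellow collar (24 wide, from 4 to 8 out) that the tag cannot pass; number 2 of 4 from the left, 70 apart. 7 thick, 50 long, rising at 45 degrees towards the user. Origin at its root on the rack panel's face, 205 above the counter; z axis along the peg outward and up, y axis to the left along the panel. Sizes in mm.
- peg_blue: Steel peg for the blue tag, blue plate above and blue collar (24 wide, from 4 to 8 out) that the tag cannot pass; number 3 of 4 from the left, 70 apart. 7 thick, 50 long, rising at 45 degrees towards the user. Origin at its root on the rack panel's face, 205 above the counter; z axis along the peg outward and up, y axis to the left along the panel. Rack foot: to 45 before the panel.
- peg_green: Steel peg for the green tag, green plate above and green collar (24 wide, from 4 to 8 out) that the tag cannot pass; number 4 of 4 from the left, 70 apart. 7 thick, 50 long, rising at 45 degrees towards the user. Origin at its root on the rack panel's face, 205 above the counter; z axis along the peg outward and up, y axis to the left along the panel. Grey panel 310 wide, 290 high.
- tag_red_mid (a point): Red plastic key tag, loose, flat on the counter, may be absent (None): grip plate 58 long, 32 wide, 8 thick; at one end a round eye (ring 32 outside), at the other a door key; rigid, 45 g. Point: middle of the grip plate, half-way up; x points to the eye, z is normal to the faces. Eye ends 54 ahead, key 90 behind. Grasp the plate across its 32.
- tag_red_eye (a point): Centre of the hole (20 in diameter, 8 deep) of the red tag's eye, 38 from the tag's middle along its x axis, half-way through the thickness; same axes.
- tag_yellow_mid (a point): Yellow plastic key tag, loose, flat on the counter, may be absent (None): grip plate 58 long, 32 wide, 8 thick; at one end a round eye (ring 32 outside), at the other a door key; rigid, 45 g. Point: middle of the grip plate, half-way up; x points to the eye, z is normal to the faces. Eye ends 54 ahead, key 90 behind. Grasp the plate across its 32.
- tag_yellow_eye (a point): Centre of the hole (20 in diameter, 8 deep) of the yellow tag's eye, 38 from the tag's middle along its x axis, half-way through the thickness; same axes.
- tag_blue_mid (a point): Blue plastic key tag, loose, flat on the counter, may be absent (None): grip plate 58 long, 32 wide, 8 thick; at one end a round eye (ring 32 outside), at the other a door key; rigid, 45 g. Point: middle of the grip plate, half-way up; x points to the eye, z is normal to the faces. Eye ends 54 ahead, key 90 behind. Grasp the plate across its 32.
- tag_blue_eye (a point): Centre of the hole (20 in diameter, 8 deep) of the blue tag's eye, 38 from the tag's middle along its x axis, half-way through the thickness; same axes.
- tag_green_mid (a point): Green plastic key tag, loose, flat on the counter, may be absent (None): grip plate 58 long, 32 wide, 8 thick; at one end a round eye (ring 32 outside), at the other a door key; rigid, 45 g. Point: middle of the grip plate, half-way up; x points to the eye, z is normal to the faces. Eye ends 54 ahead, key 90 behind. Grasp the plate across its 32.
- tag_green_eye (a point): Centre of the hole (20 in diameter, 8 deep) of the green tag's eye, 38 from the tag's middle along its x axis, half-way through the thickness; same axes.
- btn_yellow_top (a point): Centre of the top face of the yellow button (far row, left; part of the code), 22 in diameter, 34.5 above the counter when up; neighbours stand 38 apart left to right, 42 from row to row. Moves down with the button; x axis away from the user, y left. Code pad: fixed, place and yaw vary, 112 deep, 124 wide, 25 high, small green display at the far edge; sizes in mm.
- btn_blue_top (a point): Centre of the top face of the blue button (far row, middle; part of the code), 22 in diameter, 34.5 above the counter when up; neighbours stand 38 apart left to right, 42 from row to row. Moves down with the button; x axis away from the user, y left. The pad's middle lies 12 nearer to the user than this.
- btn_white_top (a point): Centre of the top face of the white button (far row, right; part of the code), 22 in diameter, 34.5 above the counter when up; neighbours stand 38 apart left to right, 42 from row to row. Moves down with the button; x axis away from the user, y left.
- btn_green_top (a point): Centre of the top face of the green button (near row, right; locks the rack), 22 in diameter, 34.5 above the counter when up; neighbours stand 38 apart left to right, 42 from row to row. Moves down with the button; x axis away from the user, y left.
- btn_yellow (a joint): Travel of the yellow button (far row, left; part of the code) in m: 0 up, 0.005 fully down (about 5 N); counts as pressed beyond 0.003; springs back.
- btn_blue (a joint): Travel of the blue button (far row, middle; part of the code) in m: 0 up, 0.005 fully down (about 5 N); counts as pressed beyond 0.003; springs back.
- btn_white (a joint): Travel of the white button (far row, right; part of the code) in m: 0 up, 0.005 fully down (about 5 N); counts as pressed beyond 0.003; springs back.
- btn_red (a joint): Travel of the red button (near row, left; raises the alarm, leave alone) in m: 0 up, 0.005 fully down (about 5 N); counts as pressed beyond 0.003; springs back.
- btn_green (a joint): Travel of the green button (near row, right; locks the rack) in m: 0 up, 0.005 fully down (about 5 N); counts as pressed beyond 0.003; springs back.
- cover_grip (a point): Dust cover: loose white cap, open below, 128 deep, 140 wide, walls 3, standing on the counter over the code pad with 5 to spare all round; 90 g. Flat top 46 high with a grey bar handle along its x: 60 long, 12 wide, 28 high (up to 74). Point: in the bar's middle, 14 above the cover's top, 60 above its rim. x: away from the user when on the pad. Grasp the bar across its 12.
- tray: Holder of the dust cover: fixed open wooden tray with a black mat, place and yaw vary, 148 deep, 160 wide, walls 5 thick and 18 high, inner floor 5 above the counter, inside 138 x 150 (5 to spare all round for the cover). Origin: centre of its underside; x away from the user, y left.
- rubber_stamp: Wooden rubber stamp, 29 x 60 x 75, loose, behind the code pad; origin under it. A bystander.
Mind the look-alikes: they are no part of the job. Of the things that look like the part that bears tag_red_mid, the larger one is meant.

How it is judged:
On the way, in this order (a step that is already met when the one before it is completed fails the run):
1. the dust cover stands flat in its tray (x of cover_grip in the frame of tray between -0.009 and 0.009 m and y of cover_grip in the frame of tray between -0.009 and 0.009 m and z of cover_grip in the frame of tray between 0.061 and 0.069 m), for 0.2 s.
2. the yellow button is pressed, no other with it (value of joint btn_yellow above 0.003 m and value of joint each of btn_blue, btn_white, btn_red, btn_green below 0.0015 m), for 0.05 s.
3. the white button is pressed, no other with it (value of joint btn_white above 0.003 m and value of joint each of btn_yellow, btn_blue, btn_red, btn_green below 0.0015 m), for 0.05 s.
4. the blue button is pressed, no other with it (value of joint btn_blue above 0.003 m and value of joint each of btn_yellow, btn_white, btn_red, btn_green below 0.0015 m), for 0.05 s.
5. every key tag present hangs by its eye on the peg of its colour (x of tag_red_eye in the frame of peg_red between -0.009 and 0.009 m and y of tag_red_eye in the frame of peg_red between -0.009 and 0.009 m and z of tag_red_eye in the frame of peg_red between -0.003 and 0.046 m and x of tag_yellow_eye in the frame of peg_yellow between -0.009 and 0.009 m and y of tag_yellow_eye in the frame of peg_yellow between -0.009 and 0.009 m and z of tag_yellow_eye in the frame of peg_yellow between -0.003 and 0.046 m and x of tag_blue_eye in the frame of peg_blue between -0.009 and 0.009 m and y of tag_blue_eye in the frame of peg_blue between -0.009 and 0.009 m and z of tag_blue_eye in the frame of peg_blue between -0.003 and 0.046 m and x of tag_green_eye in the frame of peg_green between -0.009 and 0.009 m and y of tag_green_eye in the frame of peg_green between -0.009 and 0.009 m and z of tag_green_eye in the frame of peg_green between -0.003 and 0.046 m), for 0.2 s.
6. the green button is pressed, no other with it, with all tags on their pegs (all of step 5 and value of joint btn_green above 0.003 m and value of joint each of btn_yellow, btn_blue, btn_white, btn_red below 0.0015 m), for 0.05 s.
At the end, for the whole second after the job is handed in: Every tag present hangs with its eye on the peg of its colour (eye centre within 9 mm of the peg's axis each way, between its root and 46 mm out), released; the dust cover stands on the counter over the code pad (within 9 mm of centred, 4 mm in height); all buttons are up (all of step 5 and x of cover_grip in the frame of btn_blue_top between -0.021 and -0.003 m and y of cover_grip in the frame of btn_blue_top between -0.009 and 0.009 m and z of cover_grip in the frame of btn_blue_top between 0.0215 and 0.0295 m and value of joint each of btn_yellow, btn_blue, btn_white, btn_red, btn_green below 0.0015 m); the robot touches nothing.
It fails at once if the red button is pressed (value of joint btn_red above 0.003 m).
It fails at once if the rubber stamp is moved by more than 3 cm (distance of rubber_stamp from where it was at the start of the episode above 0.03 m).
Of tag_red, tag_yellow, tag_blue, tag_green only 2 to 4 are there at a start; the rules pass over those that are not, and their reading is None.
At some moment in a run one of tag_red, tag_yellow, tag_blue, tag_green may be knocked a few centimetres aside while the robot is not near it.
It also fails if it takes over 210 s, if anything falls off the work surface, if the arm or the gripper's body presses on something with over 40 N, if the wrist force passes 120 N, or if a joint passes its speed limit or range.

ROBOT

A 6-joint arm with a two-finger parallel gripper is mounted at the origin on a cart in front of the work surface, level with it; the furniture and walls round the work are solid. World frame = base frame: x ahead of the robot, y to its left, z up, the work surface at z = 0. Lengths are in m, angles in rad, forces in N, time in s.
With the tool pointing down it reaches from about 0.325 to 0.85 m from the base axis. Payload 4.4 kg.
Tool frame: the origin (TCP) lies midway between the tips of the shut fingers; the grasp point (between the pads) lies 19 mm behind it; z points along the fingers, y is the line along which they close (so a half turn about z gives the same grasp; the last joint's range is limited). The gripper opens to 94 mm and grips with 3 to 60 N. Pads are 16 mm wide; open, the fingers measure 119 mm over their backs; the gripper's body (75 mm by 177 mm) begins 78 mm behind the grasp point.
Start: joints at [-1.363, 0.207, 1.542, -0, 1.393, -0.15], TCP at [0.202, -0.538, 0.205] pointing down, gripper open.
Joint ranges: [-2.73, 2.73], [-0.86, 2.22], [0.23, 2.46], [-1.11, 4.25], [0.08, 2.63], [-2.82, 2.82]. Speed limits (rad/s): [2.79, 2.79, 3.14, 3.14, 3.14, 3.14].

INTERFACE

Orientations are given as a rotation vector (axis times angle).
In Python, from bench import r gives the robot as it stands.
- The arm moves only by the tool arm_command, never from a script. Its argument "increments" is a list of rows, each an object with "grip": the opening, from 0 (shut) to 1 (fully open); "dp": the shift along the tool's x, y, z in mm, a list of three; "twist": the turn, a rotation vector about the tool's x, y, z in rad, a list of three. A call has 1 to 5 rows; each row shifts and turns the commanded pose from where the row before left it, along the tool's axes as they then stand; what a row does not reach is not made up. A row lasts 1/12 s, in which the tool goes at most 41.7 mm and 7.16 degrees, less where a joint would pass 70% of its speed; a pose out of reach is approached as far as the arm can. A call with a gripper value outside its range is refused whole. The fingers move at their own pace and stop on an object; "force" is the grip in N (left out, the last holds). Time passes only in rows, so rows that do not move let the fingers close. It gives the time, the measured TCP pose, the force, the opening and the grip force at its end, in the units of the state.
- r.sense(): the state, without advancing time (a new reading comes with each control period).
- r.grab_frame(name): name is "scene" or "top" or "wrist"; returns the picture (400x640x3 uint8, red, green, blue); there is no depth.
- r.camera_model(name): a dict with "fx", "fy", "cx", "cy" (pixels), "world_from_camera" (4x4, takes a point from camera to world coordinates); the wrist camera has in their place "tool_from_camera" (4x4, takes a point from camera to tool coordinates, whose origin is the TCP and whose axes are the flange's). Camera axes: x right, y up, looking along -z (the intrinsics and any distortion apply to the point x, -y, -z); pixel columns grow to the right and rows downward; lengths in m; the calibration is good to about 2 mm. The wrist camera is an equidistant fisheye: a pixel r from the principal point sees the ray r / f radians off the axis. A picture is of the moment at which its call begins: read the wrist's pose just before it. camera_model takes no time and is no camera call.
- r.hand_in(): hands the job in; it is judged then, once.
The state is a dict: "t": time; "qpos": joint angles; "joint_velocities": joint speeds; "joint_efforts": joint torques, N m; "position": TCP position; "eef_rot": TCP orientation; "ft_force": force on the tool from outside, world axes, zero at the start; "moment": the same for the moment, N m; "opening": finger opening in m; "grasp_force": force on a finger pad.
Only numpy, scipy, OpenCV 4.12 (cv2) and the standard library are available. Lean on these libraries where they do the work, as an engineer would, in place of code of your own. Each camera call takes 0.05 s, during which the arm holds its last target. There are 200 camera calls.

## Working session

There is one attempt and no reset: what is moved stays moved. The work goes in short steps, Python scripts to look and compute and a tool call to move; the robot and the scene stay as the last step left them, time stands still between calls to the robot, and variables do not carry over. Pictures are saved under pics/ and viewed, at most 14 in all, crops included, and the job is handed in when it is done.

Besides the shell and the picture viewer there is one more tool, called after "Request:" as name(argument=value, ...) on one line, values as JSON. arm_command: Moves the arm, as the interface text tells. Its arguments: {"type":"object","properties":{"increments":{"type":"array","items":{"type":"object","properties":{"grip":{"type":"number"},"dp":{"type":"array","items":{"type":"number"}},"twist":{"type":"array","items":{"type":"number"}}}}},"force":{"type":"number"}},"required":["increments"]}

```bash
ls; mkdir -p pics; python3 - <<'E'
from bench import r
import cv2,numpy as np
for n in("scene","top"):
    im=r.grab_frame(n); cv2.imwrite(f"pics/{n}0.png",im[:,:,::-1]); c=r.camera_model(n); print(n,c)
print(r.camera_model("wrist")); print(r.sense())
E
```

```text
pics
scene {'fx': 394.3871256174396, 'fy': 394.3871256174396, 'cx': 316.64275271290626, 'cy': 193.9149603996957, 'world_from_camera': array([[-0.67030584,  0.36252739, -0.64750596, -0.20784248],
       [-0.74206349, -0.32081646,  0.58857334,  0.65881147],
       [ 0.00564339,  0.87501468,  0.48406349,  0.7236065 ],
       [ 0.        ,  0.        ,  0.        ,  1.        ]])}
top {'fx': 479.9527725761105, 'fy': 479.9527725761105, 'cx': 316.33435146008213, 'cy': 192.55877254952816, 'world_from_camera': array([[ 0.00469723,  0.99132742, -0.13133119,  0.43083456],
       [-0.99966244,  0.00801095,  0.02471483, -0.04490043],
       [ 0.02555257,  0.13117076,  0.99103042,  1.32870453],
       [ 0.        ,  0.        ,  0.        ,  1.        ]])}
{'fx': 309.70691628693146, 'fy': 309.70691628693146, 'cx': 317.11405295586667, 'cy': 197.79146183037722, 'tool_from_camera': array([[-1.01901380e-03,  9.68161977e-01,  2.50322488e-01,
         7.29500010e-02],
       [ 9.99999386e-01,  1.09567503e-03, -1.66895642e-04,
        -7.18618771e-04],
       [-4.35854115e-04,  2.50322164e-01, -9.68162499e-01,
        -1.78091251e-01],
       [ 0.00000000e+00,  0.00000000e+00,  0.00000000e+00,
         1.00000000e+00]])}
{'t': 0.1, 'qpos': array([-1.36246943e+00,  2.07324532e-01,  1.54273709e+00, -1.21282700e-05,
        1.39347897e+00, -1.50492131e-01]), 'joint_velocities': array([ 0.00091679, -0.00147545, -0.00326226,  0.00014065,  0.00085449,
        0.00118318]), 'joint_efforts': array([ 1.05615889e-04, -3.71862566e+01, -2.82292700e+01,  7.01055396e-02,
        3.11388785e-02, -4.28051169e-05]), 'position': array([ 0.20176806, -0.5377034 ,  0.20444782]), 'eef_rot': array([-3.08925155e+00, -5.60268722e-01,  1.07144353e-04]), 'ft_force': array([-0.01837257,  0.38992477,  0.07878085]), 'moment': array([-0.05577991,  0.00386522, -0.00755809]), 'grasp_force': 0.0, 'opening': 0.09399611573899708}
```

View pics/top0.png

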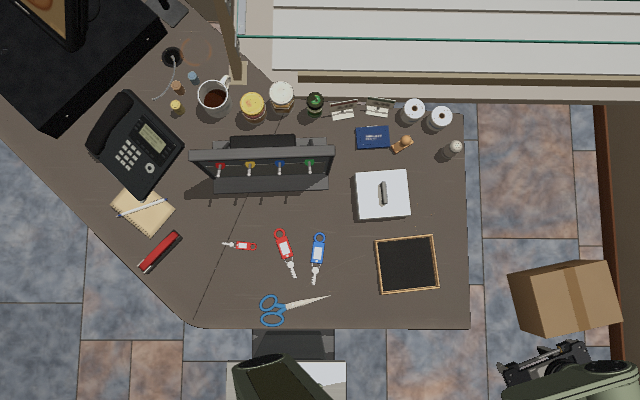

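View pics/scene0.png

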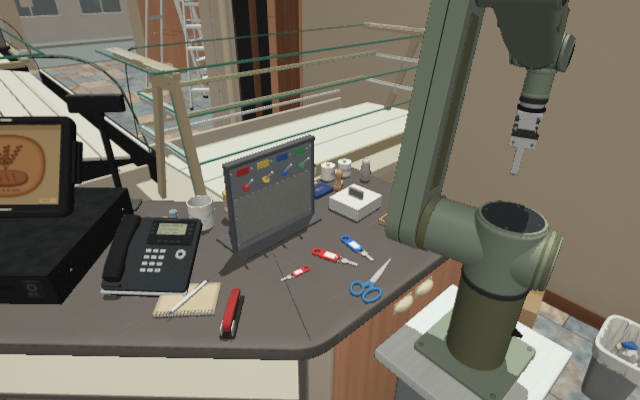

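Top view: dust cover at (382,194), tray at (407,264), rack pegs at y≈165, blue tag at (317,252). Two red tags: a small one at (243,245) and a larger one at (285,248). The larger one is the one meant. The stamp is at (402,144). I'll confirm in an enlarged crop.

```bash
python3 - <<'E'
import cv2
im=cv2.imread("pics/top0.png")
c=im[125:300,215:445]; c=cv2.resize(c,None,fx=3.4,fy=3.4,interpolation=cv2.INTER_CUBIC); cv2.imwrite("pics/topc.png",c)
E
```

```text
(no output)
```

View pics/topc.png

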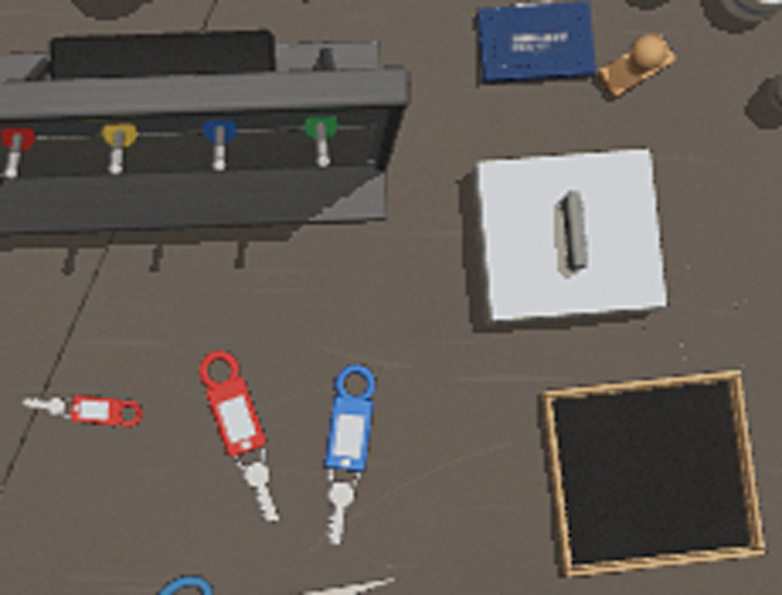

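The crop confirms it: the large red tag has its eye at (219,370) and the blue tag's eye is at (355,384). The small red tag at (100,410) is the look-alike. No yellow or green tag is present. Next, world positions.

```bash
cat > h.py <<'E'
import numpy as np, cv2
from bench import r
from scipy.spatial.transform import Rotation as R
def ray(n,u,v,s=None):
    c=r.camera_model(n); x=(u-c['cx'])/c['fx']; y=(v-c['cy'])/c['fy']
    if n=='wrist':
        th=np.hypot(x,y); k=np.sinc(th/np.pi) and np.sin(th)/th if th>1e-9 else 1
        d=np.array([x*k,-y*k,-np.cos(th)])
        s=s or r.sense(); T=np.eye(4); T[:3,:3]=R.from_rotvec(s['eef_rot']).as_matrix(); T[:3,3]=s['position']
        W=T@c['tool_from_camera']
    else: d=np.array([x,-y,-1.]); W=c['world_from_camera']
    return W[:3,3],W[:3,:3]@d
def px(n,u,v,z,s=None):
    o,d=ray(n,u,v,s); return o+d*(z-o[2])/d[2]
def pix(n,p,s=None):
    c=r.camera_model(n); W=c['world_from_camera'] if n!='wrist' else None
    if n=='wrist':
        s=s or r.sense(); T=np.eye(4); T[:3,:3]=R.from_rotvec(s['eef_rot']).as_matrix(); T[:3,3]=s['position']; W=T@c['tool_from_camera']
    q=W[:3,:3].T@(np.asarray(p)-W[:3,3]); x,y,z=q[0],-q[1],-q[2]
    if n=='wrist':
        rr=np.hypot(x,y); th=np.arctan2(rr,z); k=th/rr if rr>0 else 0; return np.array([c['cx']+c['fx']*x*k,c['cy']+c['fy']*y*k])
    return np.array([c['cx']+c['fx']*x/z,c['cy']+c['fy']*y/z])
def togo(p,yaw=None,s=None):
    "tool-axes displacement (mm) from measured TCP to world p; with yaw: desired tool x-axis heading (tool down), twist z needed"
    s=s or r.sense(); M=R.from_rotvec(s['eef_rot']).as_matrix()
    print('d tool mm',np.round(M.T@(np.asarray(p)-s['position'])*1e3,1),'heading x',np.round(np.degrees(np.arctan2(M[1,0],M[0,0])),2),'zaxis',np.round(M[:,2],3))
E
python3 - <<'E'
from h import *
f=lambda u,v,z:px("top",215+(u+.5)/3.4-.5,125+(v+.5)/3.4-.5,z)
np.set_printoptions(precision=4,suppress=True)
def box(pts,z):
    P=np.array([f(u,v,z) for u,v in pts]); tl,tr,br,bl=P
    print('ctr',P.mean(0),'w',np.linalg.norm(tl-tr),np.linalg.norm(bl-br),'d',np.linalg.norm(tl-bl),np.linalg.norm(tr-br))
    x=(tl+tr-bl-br); print(' yaw',np.degrees(np.arctan2(x[1],x[0])))
box([(478,163),(650,150),(666,305),(492,322)],.046)
box([(541,395),(741,371),(764,551),(567,577)],.018)
print('bar',f(571,192,.074),f(577,270,.074))
for n,e,k in(('red',(219,370),(257,468)),('blue',(355,384),(342,490))):
    a=f(*e,.006);b=f(*k,.006);d=a-b;print(n,a,b,np.linalg.norm(d),np.degrees(np.arctan2(d[1],d[0])))
for n,e,t in(('red',(18,138),(12,176)),('y',(119,134),(116,172)),('b',(220,130),(219,168)),('g',(321,126),(323,164))):
    print(n,'tip',f(*t,.240))
print('stamp',f(650,50,.07)); print('foot',f(385,217,.01),f(0,233,.01)); print('paneltop',f(408,75,.29))
print('heading',R.from_rotvec(r.sense()['eef_rot']).as_matrix()[:,0])
E
```

```text
ctr [ 0.5994 -0.2567  0.046 ] w 0.13889350059021385 0.13908262775416033 d 0.12759809047241352 0.1250427985671191
 yaw 4.672235422478117
ctr [ 0.4116 -0.3243  0.018 ] w 0.1632747426314099 0.15884079800233616 d 0.14447557565448554 0.1433951606858295
 yaw 6.696093900769619
bar [ 0.6292 -0.2521  0.074 ] [ 0.5679 -0.2559  0.074 ]
red [0.492  0.0239 0.006 ] [ 0.4139 -0.0077  0.006 ] 0.0842842485071332 21.994568134694745
blue [ 0.4814 -0.086   0.006 ] [ 0.3967 -0.0759  0.006 ] 0.08525455270498267 -6.792559137491195
red tip [0.6105 0.1527 0.24  ]
y tip [0.6139 0.083  0.24  ]
b tip [0.6173 0.0138 0.24  ]
g tip [ 0.6206 -0.0564  0.24  ]
stamp [ 0.7444 -0.3172  0.07  ]
foot [ 0.6173 -0.1098  0.01  ] [0.6016 0.2026 0.01  ]
paneltop [ 0.6712 -0.1109  0.29  ]
heading [0.9363 0.3512 0.0003]
```

Sizes agree with the description. The cover is at (0.599,-0.255) with yaw about 4.5°, the tray at (0.412,-0.324) with yaw about 6.5°, and the rack yaw is about 2.8°. I'm moving over the cover.

Request:
arm_command(increments=[{"grip":1,"twist":[0,0,0.093]},{"grip":1,"twist":[0,0,0.093]},{"grip":1,"twist":[0,0,0.094]},{"grip":1,"dp":[35,-21,0]},{"grip":1,"dp":[35,-21,0]}])

```text
invalid input at $.increments[0]: expected keys grip, dp, twist
```

Request:
arm_command(increments=[{"grip":1,"dp":[35,-21,0]},{"grip":1,"dp":[35,-21,0]},{"grip":1,"dp":[35,-21,0]},{"grip":1,"dp":[35,-21,0]},{"grip":1,"dp":[35,-21,0]}])

```text
invalid input at $.increments[0]: expected keys grip, dp, twist
```

Request:
arm_command(increments=[{"grip":0.6,"dp":[35,-21,0]},{"grip":0.6,"dp":[35,-21,0]},{"grip":0.6,"dp":[35,-21,0]},{"grip":0.6,"dp":[35,-21,0]},{"grip":0.6,"dp":[33,-19,0]}])

```text
invalid input at $.increments[0]: expected keys grip, dp, twist
```

```bash
python3 - <<'E'
from h import *
s=r.sense(); im=r.grab_frame("wrist"); cv2.imwrite("pics/w1.png",im[:,:,::-1]); print(s['position'],s['qpos'],s['t']); togo([.5987,-.255,.1])
for p in([.6292,-.2521,.074],[.5679,-.2559,.074]): print(pix('wrist',p,s))
E
```

```text
[ 0.20176806 -0.5377034   0.20444782] [-1.36246943e+00  2.07324532e-01  1.54273709e+00 -1.21282700e-05
  1.39347897e+00 -1.50492131e-01] 0.1
d tool mm [ 470.9 -125.2  104.9] heading x 20.56 zaxis [-0.     0.002 -1.   ]
[ 230.52147161 -165.95452802]
[ 212.05371493 -140.58704478]
```

View pics/w1.png

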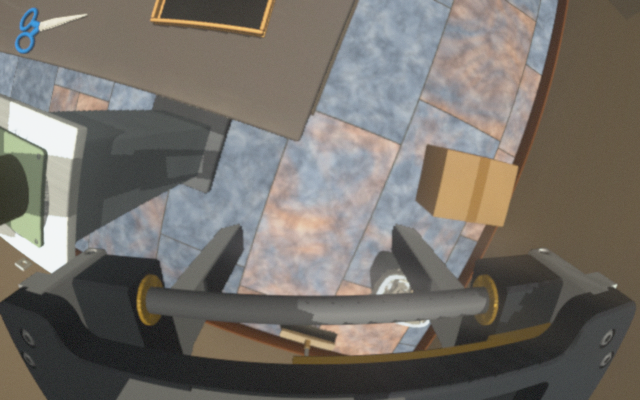

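Every row needs all three keys, so the arm did not move. The wrist picture shows the start pose only, with the finger tips near (235,230) and (400,230). Resending.

Request:
arm_command(increments=[{"grip":1,"dp":[0,0,0],"twist":[0,0,0.093]},{"grip":1,"dp":[0,0,0],"twist":[0,0,0.093]},{"grip":1,"dp":[0,0,0],"twist":[0,0,0.094]},{"grip":1,"dp":[35,-21,0],"twist":[0,0,0]},{"grip":1,"dp":[35,-21,0],"twist":[0,0,0]}])

```text
t: 0.57
position: [0.2676, -0.4914, 0.205]
eef_rot: [-3.139, -0.116, 0.0]
ft_force: [1.1, -0.7, -0.3]
opening: 0.0941
grasp_force: 0.0
```

Request:
arm_command(increments=[{"grip":1,"dp":[35,-21,0],"twist":[0,0,0]},{"grip":1,"dp":[35,-21,0],"twist":[0,0,0]},{"grip":1,"dp":[35,-21,0],"twist":[0,0,0]},{"grip":1,"dp":[35,-21,0],"twist":[0,0,0]},{"grip":1,"dp":[35,-21,0],"twist":[0,0,0]}])

```text
t: 0.98
position: [0.4357, -0.3709, 0.2052]
eef_rot: [-3.139, -0.123, 0.0]
ft_force: [-0.5, -0.4, 0.5]
opening: 0.0937
grasp_force: 0.0
```

Request:
arm_command(increments=[{"grip":0.6,"dp":[35,-21,0],"twist":[0,0,0]},{"grip":0.6,"dp":[35,-21,0],"twist":[0,0,0]},{"grip":0.6,"dp":[35,-21,0],"twist":[0,0,0]},{"grip":0.6,"dp":[35,-21,0],"twist":[0,0,0]},{"grip":0.6,"dp":[33,-19,0],"twist":[0,0,0]}])

```text
t: 1.4
position: [0.6003, -0.2542, 0.205]
eef_rot: [-3.138, -0.125, 0.001]
ft_force: [0.1, -1.1, 0.0]
opening: 0.0642
grasp_force: 0.0
```

```bash
python3 - <<'E'
from h import *
s=r.sense(); im=r.grab_frame("wrist"); cv2.imwrite("pics/w2.png",im[:,:,::-1]); print(s['position'],s['qpos'],s['t'],s['ft_force'],s['opening']); togo([.5987,-.255,.1])
for p in([.6292,-.2521,.074],[.5679,-.2559,.074]): print(pix('wrist',p,s))
E
```

```text
[ 0.60029968 -0.254222    0.20496254] [-5.33321980e-01  3.68765371e-01  1.33667691e+00  2.18515172e-04
  1.43696898e+00  9.57931911e-01] 1.4 [ 0.14159812 -1.1353309   0.00601101] 0.06420836464132579
d tool mm [ -7.8   5.4 104.7] heading x 4.86 zaxis [ 0.005  0.004 -1.   ]
[318.09453108 162.95908766]
[317.08308565 220.98072233]
```

View pics/w2.png

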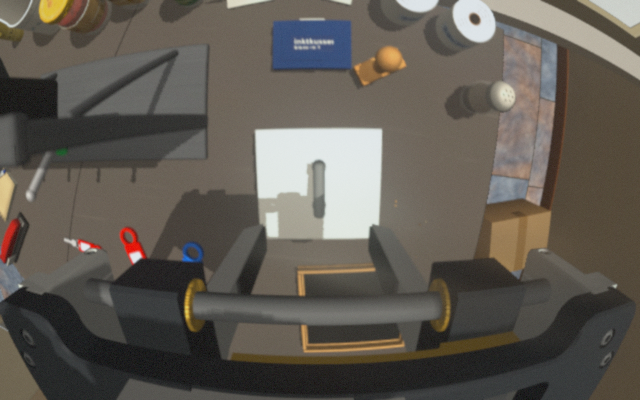

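The wrist view shows the bar from (319,163) to (319,213), parallel to the fingers' plane. The cover's top corners are (255,129), (381,128), (380,239) and (268,239).

```bash
python3 - <<'E'
from h import *
np.set_printoptions(precision=4,suppress=True)
for u,v,z in((319,162,.074),(319,214,.074),(255,129,.046),(381,128,.046),(380,239,.046)): print(px('wrist',u,v,z))
togo([.599,-.2548,.049])
E
```

```text
[ 0.6361 -0.2475  0.074 ]
[ 0.5818 -0.2522  0.074 ]
[ 0.6636 -0.175   0.046 ]
[ 0.6763 -0.3123  0.046 ]
[ 0.548  -0.3278  0.046 ]
d tool mm [ -7.7   5.4 155.7] heading x 4.86 zaxis [ 0.005  0.004 -1.   ]
```

Request:
arm_command(increments=[{"grip":0.5,"dp":[0,0,30],"twist":[0,0,0]},{"grip":0.5,"dp":[0,0,30],"twist":[0,0,0]},{"grip":0.5,"dp":[0,0,0],"twist":[0,0,0]},{"grip":0.5,"dp":[0,0,0],"twist":[0,0,0]}])

```text
t: 1.78
position: [0.5969, -0.2552, 0.1427]
eef_rot: [-3.136, -0.124, 0.008]
ft_force: [-1.0, -0.9, 0.5]
opening: 0.0471
grasp_force: 0.0
```

```bash
python3 - <<'E'
from h import *
np.set_printoptions(precision=4,suppress=True)
s=r.sense(); im=r.grab_frame("wrist"); cv2.imwrite("pics/w3.png",im[:,:,::-1]); print(s['position'],s['joint_velocities'].max(),s['opening']); togo([.5995,-.2552,.049],s=s)
for p in([.6295,-.2525,.074],[.5695,-.2572,.074]): print(pix('wrist',p,s))
cv2.imwrite("pics/w3c.png",cv2.resize(im[80:300,200:440,::-1],None,fx=2.5,fy=2.5))
E
```

```text
[ 0.5969 -0.2552  0.1427] 0.0029409009255453684 0.04714763650631214
d tool mm [ 3.1  0.6 93.7] heading x 4.52 zaxis [-0.005  0.003 -1.   ]
[318.2829 168.8482]
[318.2349 238.4545]
```

View pics/w3c.png

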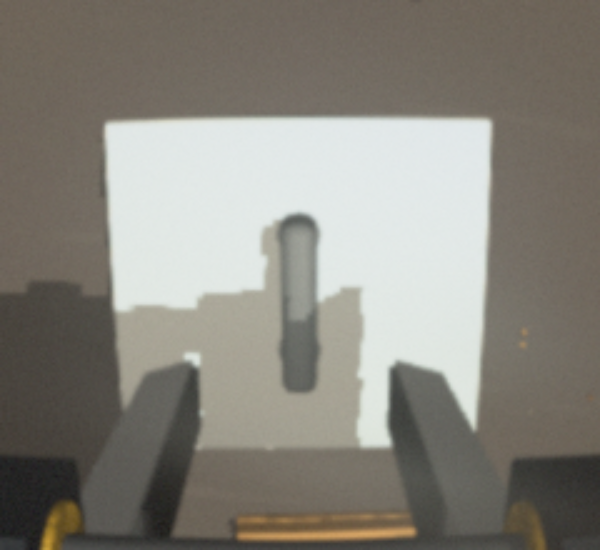

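The crop shows the bar at full-picture (319.6,166) to (319.6,236). That is 2 mm farther and 1 mm further right than predicted, with the fingers straddling it. I'm descending to grasp.

Request:
arm_command(increments=[{"grip":0.5,"dp":[2.5,0.7,32],"twist":[0,0,0]},{"grip":0.5,"dp":[2.5,0.7,32],"twist":[0,0,0]},{"grip":0.5,"dp":[0,0,20],"twist":[0,0,0]},{"grip":0.5,"dp":[0,0,9],"twist":[0,0,0]},{"grip":0.5,"dp":[0,0,0],"twist":[0,0,0]}])

```text
t: 2.25
position: [0.6032, -0.2573, 0.0517]
eef_rot: [-3.138, -0.123, 0.003]
ft_force: [-0.8, 0.3, 0.2]
opening: 0.0471
grasp_force: 0.0
```

Request:
arm_command(increments=[{"grip":0,"dp":[0,0,0],"twist":[0,0,0]},{"grip":0,"dp":[0,0,0],"twist":[0,0,0]},{"grip":0,"dp":[0,0,0],"twist":[0,0,0]},{"grip":0,"dp":[0,0,0],"twist":[0,0,0]},{"grip":0,"dp":[0,0,0],"twist":[0,0,0]}], force=25)

```text
t: 2.67
position: [0.6048, -0.2577, 0.0539]
eef_rot: [3.138, 0.124, 0.003]
ft_force: [-0.3, -0.4, -0.2]
opening: 0.0171
grasp_force: 0.0
```

Request:
arm_command(increments=[{"grip":0,"dp":[0,0,2],"twist":[0,0,0]},{"grip":0,"dp":[0,0,0],"twist":[0,0,0]},{"grip":0,"dp":[0,0,0],"twist":[0,0,0]},{"grip":0,"dp":[0,0,0],"twist":[0,0,0]}], force=25)

```text
t: 3.0
position: [0.6049, -0.2577, 0.0523]
eef_rot: [3.138, 0.124, 0.003]
ft_force: [-1.6, 0.9, 5.0]
opening: 0.0118
grasp_force: 25.0
```

The bar is gripped at an opening of 11.8 mm. I'm lifting straight up and moving to a spot where the wrist camera sees the tray beside the cover.

Request:
arm_command(increments=[{"grip":0,"dp":[0,0,-20],"twist":[0,0,0]},{"grip":0,"dp":[0,0,-30],"twist":[0,0,0]},{"grip":0,"dp":[0,0,-30],"twist":[0,0,0]},{"grip":0,"dp":[0,0,-20],"twist":[0,0,0]},{"grip":0,"dp":[0,0,0],"twist":[0,0,0]}])

```text
t: 3.42
position: [0.6075, -0.2592, 0.1567]
eef_rot: [3.133, 0.124, 0.015]
ft_force: [0.8, -1.2, -0.3]
opening: 0.0117
grasp_force: 25.0
```

Request:
arm_command(increments=[{"grip":0,"dp":[-30,-22,0],"twist":[0,0,0]},{"grip":0,"dp":[-30,-22,0],"twist":[0,0,0]},{"grip":0,"dp":[-30,-22,0],"twist":[0,0,0]},{"grip":0,"dp":[-30,-22,0],"twist":[0,0,0]},{"grip":0,"dp":[-30,-22,0],"twist":[0,0,0]}])

```text
t: 3.83
position: [0.443, -0.1578, 0.1481]
eef_rot: [-3.137, -0.124, 0.005]
ft_force: [0.4, 0.1, -0.1]
opening: 0.0115
grasp_force: 25.0
```

Request:
arm_command(increments=[{"grip":0,"dp":[-30,-22,0],"twist":[0,0,0]},{"grip":0,"dp":[-30,-22,0],"twist":[0,0,0]},{"grip":0,"dp":[-30,0,0],"twist":[0,0,0]},{"grip":0,"dp":[0,0,0],"twist":[0,0,0]},{"grip":0,"dp":[0,0,0],"twist":[0,0,0]}])

```text
t: 4.25
position: [0.3511, -0.1218, 0.1491]
eef_rot: [-3.138, -0.122, 0.002]
ft_force: [-0.0, -0.6, -0.4]
opening: 0.0119
grasp_force: 25.0
```

```bash
python3 - <<'E'
from h import *
np.set_printoptions(precision=4,suppress=True)
s=r.sense(); im=r.grab_frame("wrist"); cv2.imwrite("pics/w4.png",im[:,:,::-1]); print(s['t'],s['position'],s['opening'],s['grasp_force'],s['ft_force']); togo([.4116,-.3243,.15],s=s)
t=cv2.imread("pics/top0.png")
def wood(bgr,n,box):
    h=cv2.cvtColor(bgr,cv2.COLOR_BGR2HSV); m=cv2.inRange(h,(8,90,60),(28,255,255)); k=np.zeros_like(m); k[box[1]:box[3],box[0]:box[2]]=255; m&=k
    _,l,st,_=cv2.connectedComponentsWithStats(m,connectivity=8); print(n,st[1:][st[1:,4]>60])
    i=1+np.argmax(st[1:,4]); v,u=np.nonzero(l==i)
    P=np.array([px(n,a,b,.018,s)[:2] for a,b in zip(u,v)]).astype(np.float32)
    q=cv2.minAreaRect(P*1000); print(n,q)
wood(t,'top',(365,225,450,300)); wood(im[:,:,::-1].copy(),'wrist',(340,0,639,260))
g=cv2.inRange(t,(170,170,170),(255,255,255)); g[:, :345]=0; g[:160]=0;g[230:]=0;g[:,420:]=0
v,u=np.nonzero(g); P=np.array([px('top',a,b,.046)[:2] for a,b in zip(u,v)]).astype(np.float32)*1000; print(cv2.minAreaRect(P))
E
```

```text
4.25 [ 0.3511 -0.1218  0.1491] 0.011904753838961505 24.99880313873291 [-0.0299 -0.5793 -0.3742]
d tool mm [ 44.6 206.5  -1.1] heading x 4.46 zaxis [-0.001  0.001 -1.   ]
top [[374 234  66  61 659]]
top ((411.7904968261719, -323.1883544921875), (147.95669555664062, 161.7694854736328), 6.3438801765441895)
wrist [[ 432   84  120  136 3995]
 [ 572  160   17   61  514]]Traceback (most recent call last):
  File "<stdin>", line 11, in <module>
  File "<stdin>", line 9, in wood
  File "h.py", line 14, in px
    o,d=ray(n,u,v,s); return o+d*(z-o[2])/d[2]
        ~~~^^^^^^^^^
  File "h.py", line 5, in ray
    c=r.camera_model(n); x=(u-c['cx'])/c['fx']; y=(v-c['cy'])/c['fy']
ValueError: time passes only in moves, steps and waits
```

View pics/w4.png

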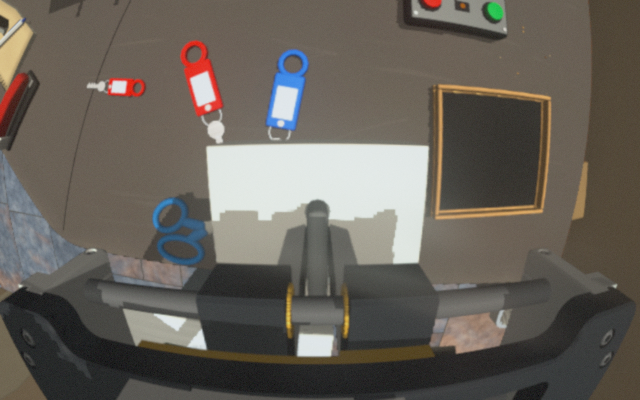

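The wrist view shows the cover held level and the whole tray at (432..552, 84..220). The tags have their eyes at red (196,52) and blue (293,63), and the pad is at the top. I'm vectorising the projection and computing the tray pose.

```bash
python3 - <<'E'
import re
t=open('h.py').read()
t=t.replace("def ray(","_C={}\ndef cm(n):\n    if n not in _C: _C[n]=r.camera_model(n)\n    return _C[n]\ndef pxs(n,U,V,z,s=None): return np.array([px(n,a,b,z,s) for a,b in zip(U,V)])\ndef ray(",1).replace("c=r.camera_model(n); x","c=cm(n); x").replace("c=r.camera_model(n); W","c=cm(n); W")
open('h.py','w').write(t)
E
python3 - <<'E'
from h import *
np.set_printoptions(precision=4,suppress=True)
s=r.sense(); print(s['position'],s['t'])
im=cv2.imread("pics/w4.png"); h=cv2.cvtColor(im,cv2.COLOR_BGR2HSV); m=cv2.inRange(h,(8,90,60),(28,255,255)); m[:,:425]=0;m[:,556:]=0;m[:80]=0;m[225:]=0
v,u=np.nonzero(m); q=cv2.minAreaRect(pxs('wrist',u,v,.018,s)[:,:2].astype(np.float32)*1000); print('wrist tray',q)
t=cv2.imread("pics/top0.png"); g=cv2.inRange(t,(170,170,170),(255,255,255)); g[:, :345]=0; g[:160]=0;g[230:]=0;g[:,420:]=0
v,u=np.nonzero(g); print('cover',cv2.minAreaRect(pxs('top',u,v,.046)[:,:2].astype(np.float32)*1000))
# held cover in wrist pic: far corners (208,146),(428,146); cover top z = TCP z + .046-.0523
z=s['position'][2]-.0063; M=R.from_rotvec(s['eef_rot']).as_matrix()
for p in((208,146),(428,146),(421,264)): print('cover corner in tool',M.T@(px('wrist',*p,z,s)-s['position']))
for n,e,k in(('red',(196,52),(215,130)),('blue',(293,63),(280,131))):
    a=px('wrist',*e,.006,s); print(n,a)
E
```

```text
[ 0.3525 -0.1226  0.1498] 4.3
wrist tray ((412.12750244140625, -322.10650634765625), (148.75146484375, 167.01060485839844), 6.433604717254639)
cover ((600.33154296875, -256.59429931640625), (126.68903350830078, 138.82815551757812), 4.960018157958984)
cover corner in tool [ 0.0583 -0.0684  0.0063]
cover corner in tool [0.0582 0.0681 0.0063]
cover corner in tool [-0.0222  0.0708  0.0063]
red [0.4942 0.0204 0.006 ]
blue [ 0.4826 -0.087   0.006 ]
```

Request:
arm_command(increments=[{"grip":0,"dp":[0,0,0],"twist":[0,0,-0.034]},{"grip":0,"dp":[8,34,0],"twist":[0,0,0]},{"grip":0,"dp":[8,40,0],"twist":[0,0,0]},{"grip":0,"dp":[8,40,0],"twist":[0,0,0]},{"grip":0,"dp":[8,40,0],"twist":[0,0,0]}])

```text
t: 4.72
position: [0.4035, -0.2745, 0.1499]
eef_rot: [3.136, 0.178, 0.001]
ft_force: [-0.3, 0.5, -0.0]
opening: 0.0121
grasp_force: 25.0
```

Request:
arm_command(increments=[{"grip":0,"dp":[8,40,10],"twist":[0,0,0]},{"grip":0,"dp":[0,12,20],"twist":[0,0,0]},{"grip":0,"dp":[0,0,20],"twist":[0,0,0]},{"grip":0,"dp":[0,0,0],"twist":[0,0,0]},{"grip":0,"dp":[0,0,0],"twist":[0,0,0]}])

```text
t: 5.13
position: [0.4151, -0.3219, 0.0983]
eef_rot: [-3.133, -0.176, 0.004]
ft_force: [-1.2, 0.0, -1.2]
opening: 0.0117
grasp_force: 25.0
```

```bash
python3 - <<'E'
from h import *
togo([.4165,-.3234,.0585])
E
```

```text
d tool mm [ 1.3  1.8 39.8] heading x 6.45 zaxis [-0.003  0.004 -1.   ]
```

Request:
arm_command(increments=[{"grip":0,"dp":[1,1.5,12],"twist":[0,0,0]},{"grip":0,"dp":[0,0,12],"twist":[0,0,0]},{"grip":0,"dp":[0,0,8],"twist":[0,0,0]},{"grip":0,"dp":[0,0,4],"twist":[0,0,0]},{"grip":0,"dp":[0,0,0],"twist":[0,0,0]}])

```text
t: 5.55
position: [0.4159, -0.3227, 0.0633]
eef_rot: [-3.135, -0.178, 0.002]
ft_force: [-0.5, 0.5, -0.5]
opening: 0.0119
grasp_force: 25.0
```

Request:
arm_command(increments=[{"grip":0,"dp":[0,0,2],"twist":[0,0,0]},{"grip":0,"dp":[0,0,2],"twist":[0,0,0]},{"grip":0,"dp":[0,0,0],"twist":[0,0,0]}])

```text
t: 5.8
position: [0.4168, -0.324, 0.0607]
eef_rot: [3.136, 0.177, 0.001]
ft_force: [-0.4, 0.8, -1.1]
opening: 0.0119
grasp_force: 25.0
```

The rim is at about 8 mm, so it is inside the 18 mm walls with no contact force. Lowering the rest and releasing.

Request:
arm_command(increments=[{"grip":0,"dp":[0,0,2],"twist":[0,0,0]},{"grip":0,"dp":[0,0,1],"twist":[0,0,0]},{"grip":0,"dp":[0,0,0],"twist":[0,0,0]},{"grip":0.4,"dp":[0,0,0],"twist":[0,0,0]},{"grip":0.4,"dp":[0,0,0],"twist":[0,0,0]}])

```text
t: 6.22
position: [0.4168, -0.3241, 0.0578]
eef_rot: [3.136, 0.177, 0.001]
ft_force: [0.7, 0.3, 0.1]
opening: 0.0217
grasp_force: 0.0
```

Request:
arm_command(increments=[{"grip":0.4,"dp":[0,0,0],"twist":[0,0,0]},{"grip":0.4,"dp":[0,0,0],"twist":[0,0,0]},{"grip":0.4,"dp":[0,0,-35],"twist":[0,0,0]},{"grip":0.4,"dp":[0,0,-35],"twist":[0,0,0]},{"grip":0.2,"dp":[0,0,-35],"twist":[0,0,0]}])

```text
t: 6.63
position: [0.4161, -0.3232, 0.163]
eef_rot: [-3.135, -0.177, 0.002]
ft_force: [0.7, -0.6, 0.3]
opening: 0.0342
grasp_force: 0.0
```

```bash
python3 - <<'E'
from h import *
im=r.grab_frame("wrist"); cv2.imwrite("pics/w5.png",im[:,:,::-1])
E
```

Request:
arm_command(increments=[{"grip":0,"dp":[36,-12,-10],"twist":[0,0,0]},{"grip":0,"dp":[36,-12,-10],"twist":[0,0,0]},{"grip":0,"dp":[36,-12,0],"twist":[0,0,0]},{"grip":0,"dp":[36,-12,0],"twist":[0,0,0]},{"grip":0,"dp":[0,0,0],"twist":[0,0,0.025]}])

```text
t: 7.1
position: [0.5597, -0.2569, 0.1828]
eef_rot: [-3.138, -0.145, -0.007]
ft_force: [-0.6, -0.3, -0.6]
opening: 0.0011
grasp_force: 0.0
```

Request:
arm_command(increments=[{"grip":0,"dp":[0,0,0],"twist":[0,0,0]},{"grip":0,"dp":[0,0,0],"twist":[0,0,0]},{"grip":0,"dp":[0,0,0],"twist":[0,0,0]}])

```text
t: 7.35
position: [0.5535, -0.2603, 0.1823]
eef_rot: [-3.138, -0.137, 0.001]
ft_force: [0.2, -0.0, 0.0]
opening: 0.0003
grasp_force: 0.0
```

```bash
python3 - <<'E'
from h import *
s=r.sense(); im=r.grab_frame("wrist")[:,:,::-1]; cv2.imwrite("pics/w6.png",im); print(s['position'].tolist(),s['eef_rot'].tolist(),s['t'])
a=cv2.imread("pics/w5.png")
cv2.imwrite("pics/w56.png",np.vstack([im[0:300,60:580],a[50:330,60:580]]))
E
```

```text
[0.5535300475802979, -0.2603209843150829, 0.18225407701953472] [-3.1384415126176997, -0.13728556294040256, 0.0011929313448663466] 7.35
```

View pics/w56.png

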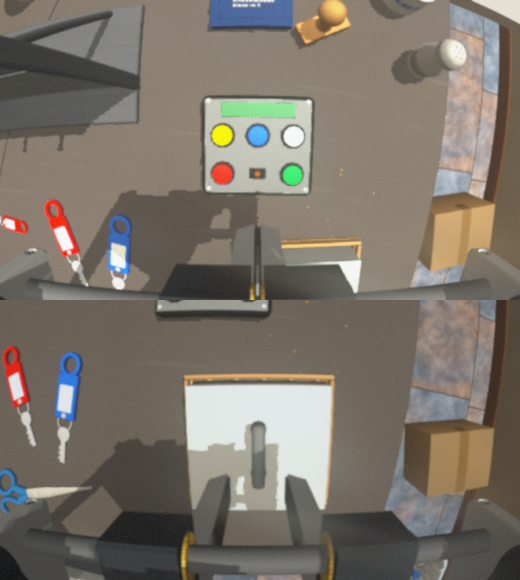

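Lower part: the cover sits flat in the tray. Upper part: the buttons, in full-picture pixels, are yellow (282,135), blue (318,136), white (353,136), red (282,173) and green (352,174).

```bash
python3 - <<'E'
from h import *
np.set_printoptions(precision=4,suppress=True)
s=dict(position=np.array([0.55353,-0.26032,0.18225]),eef_rot=np.array([-3.13844,-0.137286,0.001193]))
im=cv2.imread("pics/w6.png")[:,:,::-1].astype(int)
G=[]
for n,(u,v) in dict(yellow=(282,135),blue=(318,136),white=(353,136),red=(282,173),green=(352,174)).items():
    c=im[v-2:v+3,u-2:u+3].mean((0,1)); p=im[v-16:v+17,u-16:u+17]; m=(np.abs(p-c).sum(2)<130).astype(np.uint8)
    _,l,st,ce=cv2.connectedComponentsWithStats(m); i=l[16,16]; w=px('wrist',u-16+ce[i][0],v-16+ce[i][1],.0345,s); G.append(w); print(n,w,st[i][4])
G=np.array(G); M0=np.array([[0,38,0],[0,0,0],[0,-38,0],[-42,38,0],[-42,-38,0]])/1e3
A=M0-M0.mean(0);B=G-G.mean(0); a=np.arctan2((A[:,0]*B[:,1]-A[:,1]*B[:,0]).sum(),(A[:,0]*B[:,0]+A[:,1]*B[:,1]).sum())
Rz=R.from_euler('z',a).as_matrix(); t=G.mean(0)-Rz@M0.mean(0); print('yaw',np.degrees(a)); print(M0@Rz.T+t); print('pad mid',t+Rz@[-.012,0,0])
togo((M0@Rz.T+t)[0]+[0,0,.03])
E
```

```text
yellow [ 0.6067 -0.2175  0.0345] 318
blue [ 0.6094 -0.2552  0.0345] 317
white [ 0.612  -0.2928  0.0345] 309
red [ 0.5654 -0.2206  0.0345] 336
green [ 0.5705 -0.2958  0.0345] 321
yaw 4.05052935763102
[[ 0.6069 -0.2173  0.0345]
 [ 0.6096 -0.2552  0.0345]
 [ 0.6123 -0.2931  0.0345]
 [ 0.565  -0.2203  0.0345]
 [ 0.5704 -0.2961  0.0345]]
pad mid [ 0.5976 -0.256   0.0345]
d tool mm [ 57.1 -38.4 117.8] heading x 4.98 zaxis [-0.001  0.    -1.   ]
```

Request:
arm_command(increments=[{"grip":0,"dp":[28.5,-19.2,30],"twist":[0,0,0]},{"grip":0,"dp":[28.5,-19.2,30],"twist":[0,0,0]},{"grip":0,"dp":[0,0,35],"twist":[0,0,0]},{"grip":0,"dp":[0,0,23],"twist":[0,0,0]},{"grip":0,"dp":[0,0,0],"twist":[0,0,0]}])

```text
t: 7.82
position: [0.5978, -0.2184, 0.0631]
eef_rot: [-3.132, -0.137, 0.017]
ft_force: [-1.0, 0.2, -1.4]
opening: 0.0001
grasp_force: 0.0
```

Request:
arm_command(increments=[{"grip":0,"dp":[0,0,0],"twist":[0,0,0]},{"grip":0,"dp":[0,0,0],"twist":[0,0,0]}])

```text
t: 7.98
position: [0.6038, -0.2219, 0.0716]
eef_rot: [3.137, 0.136, 0.004]
ft_force: [0.1, -0.0, 1.8]
opening: 0.0004
grasp_force: 0.0
```

```bash
python3 - <<'E'
from h import *
togo([.6068,-.2174,.0345])
E
```

```text
d tool mm [ 3.3 -4.2 37.1] heading x 4.96 zaxis [ 0.003 -0.001 -1.   ]
```

Request:
arm_command(increments=[{"grip":0,"dp":[3.3,-4.2,15],"twist":[0,0,0]},{"grip":0,"dp":[0,0,15],"twist":[0,0,0]},{"grip":0,"dp":[0,0,0],"twist":[0,0,0]},{"grip":0,"dp":[0,0,5],"twist":[0,0,0]},{"grip":0,"dp":[0,0,0],"twist":[0,0,0]}])

```text
t: 8.4
position: [0.6068, -0.2169, 0.0362]
eef_rot: [3.137, 0.137, 0.003]
ft_force: [0.6, -0.4, -0.3]
opening: 0.0003
grasp_force: 0.0
```

Request:
arm_command(increments=[{"grip":0,"dp":[0,0,3],"twist":[0,0,0]},{"grip":0,"dp":[0,0,2.5],"twist":[0,0,0]},{"grip":0,"dp":[0,0,0],"twist":[0,0,0]},{"grip":0,"dp":[0,0,0],"twist":[0,0,0]}])

```text
t: 8.73
position: [0.6074, -0.2171, 0.0307]
eef_rot: [3.136, 0.138, 0.004]
ft_force: [0.5, -1.7, 4.0]
opening: 0.0008
grasp_force: 1.9
```

Request:
arm_command(increments=[{"grip":0,"dp":[0,0,1.5],"twist":[0,0,0]},{"grip":0,"dp":[0,0,0.5],"twist":[0,0,0]},{"grip":0,"dp":[0,0,0],"twist":[0,0,0]}])

```text
t: 8.98
position: [0.6074, -0.217, 0.0296]
eef_rot: [3.136, 0.138, 0.004]
ft_force: [-1.2, -0.8, 10.1]
opening: 0.0006
grasp_force: 4.9
```

Request:
arm_command(increments=[{"grip":0,"dp":[0,0,-15],"twist":[0,0,0]},{"grip":0,"dp":[0,0,-5],"twist":[0,0,0]},{"grip":0,"dp":[0,38,0],"twist":[0,0,0]},{"grip":0,"dp":[0,38,0],"twist":[0,0,0]},{"grip":0,"dp":[0,0,0],"twist":[0,0,0]}])

```text
t: 9.4
position: [0.6129, -0.2981, 0.0474]
eef_rot: [3.135, 0.131, 0.003]
ft_force: [0.6, -0.6, 0.4]
opening: 0.0003
grasp_force: 0.0
```

Request:
arm_command(increments=[{"grip":0,"dp":[0,0,0],"twist":[0,0,0]},{"grip":0,"dp":[0,0,0],"twist":[0,0,0]}])

```text
t: 9.57
position: [0.6118, -0.2909, 0.046]
eef_rot: [-3.136, -0.137, 0.003]
ft_force: [-0.0, 0.2, -0.5]
opening: 0.0004
grasp_force: 0.0
```

```bash
python3 - <<'E'
from h import *
togo([.6123,-.2931,.0345])
E
```

```text
d tool mm [ 0.4  2.3 11.5] heading x 4.99 zaxis [-0.002  0.002 -1.   ]
```

Request:
arm_command(increments=[{"grip":0,"dp":[0,2,5],"twist":[0,0,0]},{"grip":0,"dp":[0,0,5],"twist":[0,0,0]},{"grip":0,"dp":[0,0,4],"twist":[0,0,0]},{"grip":0,"dp":[0,0,3.5],"twist":[0,0,0]},{"grip":0,"dp":[0,0,0],"twist":[0,0,0]}])

```text
t: 9.98
position: [0.6127, -0.2924, 0.0301]
eef_rot: [-3.137, -0.139, 0.002]
ft_force: [-1.8, 2.3, 5.9]
opening: 0.0005
grasp_force: 2.2
```

Request:
arm_command(increments=[{"grip":0,"dp":[0,0,0.5],"twist":[0,0,0]},{"grip":0,"dp":[0,0,0],"twist":[0,0,0]}])

```text
t: 10.15
position: [0.6127, -0.2925, 0.0298]
eef_rot: [-3.137, -0.139, 0.002]
ft_force: [-1.5, 1.7, 5.2]
opening: 0.0005
grasp_force: 2.7
```

Request:
arm_command(increments=[{"grip":0,"dp":[0,0,1],"twist":[0,0,0]},{"grip":0,"dp":[0,0,0],"twist":[0,0,0]},{"grip":0,"dp":[0,0,-14],"twist":[0,0,0]},{"grip":0,"dp":[0,0,-4],"twist":[0,0,0]},{"grip":0,"dp":[0,-38,0],"twist":[0,0,0]}])

```text
t: 10.57
position: [0.6121, -0.2627, 0.0492]
eef_rot: [3.131, 0.129, 0.01]
ft_force: [-0.1, 0.0, 1.1]
opening: 0.0007
grasp_force: 0.0
```

Request:
arm_command(increments=[{"grip":0,"dp":[0,0,0],"twist":[0,0,0]},{"grip":0,"dp":[0,0,0],"twist":[0,0,0]},{"grip":0,"dp":[0,0,0],"twist":[0,0,0]}])

```text
t: 10.82
position: [0.6097, -0.2558, 0.0463]
eef_rot: [3.138, 0.139, 0.0]
ft_force: [-0.2, -0.8, 0.6]
opening: 0.0006
grasp_force: 0.0
```

```bash
python3 - <<'E'
from h import *
togo([.6096,-.2552,.0345])
E
```

```text
d tool mm [-0.  -0.6 11.8] heading x 5.08 zaxis [ 0.    -0.001 -1.   ]
```

Request:
arm_command(increments=[{"grip":0,"dp":[0,0,6],"twist":[0,0,0]},{"grip":0,"dp":[0,0,5],"twist":[0,0,0]},{"grip":0,"dp":[0,0,4],"twist":[0,0,0]},{"grip":0,"dp":[0,0,3],"twist":[0,0,0]},{"grip":0,"dp":[0,0,0],"twist":[0,0,0]}])

```text
t: 11.23
position: [0.6097, -0.2567, 0.0297]
eef_rot: [3.138, 0.137, -0.0]
ft_force: [-1.9, 0.8, 8.8]
opening: 0.0002
grasp_force: 4.0
```

Request:
arm_command(increments=[{"grip":0,"dp":[0,0,0.5],"twist":[0,0,0]},{"grip":0,"dp":[0,0,0],"twist":[0,0,0]}])

```text
t: 11.4
position: [0.6098, -0.2568, 0.0296]
eef_rot: [3.138, 0.137, 0.0]
ft_force: [-3.0, 0.9, 10.6]
opening: 0.0002
grasp_force: 5.2
```

The code is entered. Retracting, and moving to look at the tags from above.

Request:
arm_command(increments=[{"grip":0,"dp":[0,0,-20],"twist":[0,0,0]},{"grip":0.2,"dp":[0,0,-30],"twist":[0,0,0]},{"grip":0.5,"dp":[-12,-14,-30],"twist":[0,0,0]},{"grip":0.6,"dp":[-24,-28,-15],"twist":[0,0,0]},{"grip":0.6,"dp":[-24,-28,-15],"twist":[0,0,0]}])

```text
t: 11.82
position: [0.544, -0.1922, 0.1391]
eef_rot: [3.137, 0.135, 0.003]
ft_force: [-0.2, 0.8, 0.4]
opening: 0.0236
grasp_force: 0.0
```

Request:
arm_command(increments=[{"grip":0.6,"dp":[-24,-28,-15],"twist":[0,0,0]},{"grip":0.6,"dp":[-24,-28,-15],"twist":[0,0,0]},{"grip":0.6,"dp":[-24,-28,-15],"twist":[0,0,0]},{"grip":0.6,"dp":[-24,-28,-10],"twist":[0,0,0]},{"grip":0.6,"dp":[-24,-28,0],"twist":[0,0,0]}])

```text
t: 12.23
position: [0.4119, -0.0622, 0.1946]
eef_rot: [3.137, 0.136, 0.006]
ft_force: [0.8, 0.1, -0.6]
opening: 0.055
grasp_force: 0.0
```

Request:
arm_command(increments=[{"grip":0.6,"dp":[0,0,0],"twist":[0,0,0]},{"grip":0.6,"dp":[0,0,0],"twist":[0,0,0]},{"grip":0.6,"dp":[0,0,0],"twist":[0,0,0]}])

```text
t: 12.48
position: [0.4124, -0.063, 0.1928]
eef_rot: [3.138, 0.138, 0.001]
ft_force: [0.9, -0.0, 0.4]
opening: 0.0567
grasp_force: 0.0
```

```bash
cat >> h.py <<'E'
def tag(im,s,col,ref):
    "tag pose from a wrist picture (rgb): eye, mid, heading; ref = expected mid, picks the component nearest to it"
    h=cv2.cvtColor(np.ascontiguousarray(im),cv2.COLOR_RGB2HSV)
    m=cv2.inRange(h,(100,150,60),(125,255,255)) if col=='blue' else cv2.inRange(h,(0,170,90),(7,255,255))|cv2.inRange(h,(174,170,90),(180,255,255))
    n,l,st,ce=cv2.connectedComponentsWithStats(m); best=None
    for i in range(1,n):
        if st[i,4]<150: continue
        w=px('wrist',*ce[i],.008,s); d=np.linalg.norm(w[:2]-ref)
        if best is None or d<best[0]: best=(d,i)
    i=best[1]; mm=((l==i)*255).astype(np.uint8); c,_=cv2.findContours(mm,cv2.RETR_EXTERNAL,cv2.CHAIN_APPROX_NONE); c=max(c,key=len)[:,0]
    P=pxs('wrist',c[:,0],c[:,1],.008,s)[:,:2]; q=cv2.minAreaRect((P*1000).astype(np.float32)); b=cv2.boxPoints(q)/1000
    e=[(b[k]+b[(k+1)%4])/2 for k in range(4)]; L=[np.linalg.norm(e[k]-e[(k+2)%4]) for k in range(2)]; k=int(np.argmax(L)); A,B=e[k],e[k+2]
    if A[0]<B[0]: A,B=B,A    # eye is the far end
    d=(A-B)/np.linalg.norm(A-B); print(col,'LxW',np.round(q[1],1),'mid',A-d*.054,'eye',A-d*.016,'heading',np.degrees(np.arctan2(d[1],d[0])).round(2),'tail-based mid',B+d*.029)
E
python3 - <<'E'
from h import *
np.set_printoptions(precision=4,suppress=True)
s=r.sense(); im=r.grab_frame("wrist"); cv2.imwrite("pics/w7.png",im[:,:,::-1]); print(s['position'],s['t'])
tag(im,s,'blue',[.445,-.082]); tag(im,s,'red',[.46,.007])
togo([.445,-.082,.06],s=s)
E
```

```text
[ 0.4124 -0.063   0.1928] 12.4833
blue LxW [30.8 82.3] mid [ 0.4411 -0.0805] eye [ 0.4789 -0.0851] heading -6.87 tail-based mid [ 0.4418 -0.0806]
red LxW [82.8 31.5] mid [0.454  0.0101] eye [0.4896 0.0236] heading 20.71 tail-based mid [0.4543 0.0102]
d tool mm [ 30.7  21.7 132.8] heading x 5.02 zaxis [ 0.001 -0.001 -1.   ]
```

View pics/w7.png

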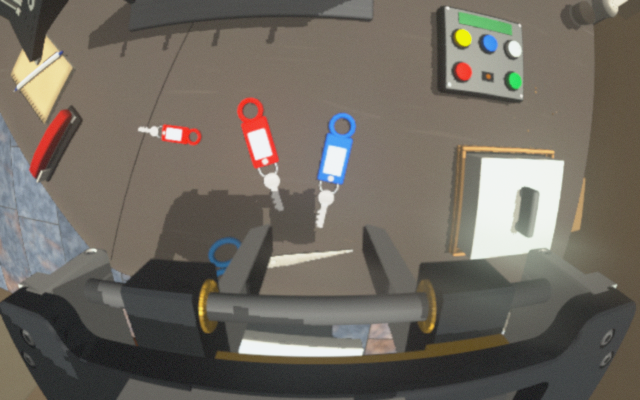

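The tags are unmoved: blue eye at (342,124), large red eye at (250,107). The cover sits in the tray. Going over the blue tag.

Request:
arm_command(increments=[{"grip":0.6,"dp":[0,0,0],"twist":[0,0,0.104]},{"grip":0.6,"dp":[0,0,0],"twist":[0,0,0.104]},{"grip":0.6,"dp":[31,14,20],"twist":[0,0,0]},{"grip":0.6,"dp":[0,0,38],"twist":[0,0,0]},{"grip":0.6,"dp":[0,0,38],"twist":[0,0,0]}])

```text
t: 12.95
position: [0.4452, -0.0829, 0.0972]
eef_rot: [3.134, -0.192, 0.01]
ft_force: [0.2, -0.9, -1.7]
opening: 0.0567
grasp_force: 0.0
```

Request:
arm_command(increments=[{"grip":0.6,"dp":[0,0,38],"twist":[0,0,0]},{"grip":0.6,"dp":[0,0,15],"twist":[0,0,0]},{"grip":0.6,"dp":[0,0,0],"twist":[0,0,0]},{"grip":0.6,"dp":[0,0,0],"twist":[0,0,0]},{"grip":0.6,"dp":[0,0,0],"twist":[0,0,0]}])

```text
t: 13.37
position: [0.4428, -0.0812, 0.0447]
eef_rot: [3.135, -0.19, 0.003]
ft_force: [0.9, 0.4, -0.4]
opening: 0.0564
grasp_force: 0.0
```

```bash
python3 - <<'E'
from h import *
togo([.4415,-.0805,.0025])
s=r.sense(); im=r.grab_frame("wrist"); cv2.imwrite("pics/w8.png",im[:,:,::-1]); tag(im,s,'blue',[.442,-.0805])
E
```

```text
d tool mm [-1.5 -0.6 42.2] heading x -6.93 zaxis [ 0.002 -0.001 -1.   ]
blue LxW [30.4 82.4] mid [ 0.44233832 -0.08074314] eye [ 0.47997558 -0.08598093] heading -7.92 tail-based mid [ 0.44291896 -0.08082394]
```

Request:
arm_command(increments=[{"grip":0.6,"dp":[0,0,15],"twist":[0,0,0]},{"grip":0.6,"dp":[0,0,15],"twist":[0,0,0]},{"grip":0.6,"dp":[0,0,10],"twist":[0,0,0]},{"grip":0.6,"dp":[0,0,0],"twist":[0,0,0]},{"grip":0.6,"dp":[0,0,0],"twist":[0,0,0]}])

```text
t: 13.83
position: [0.4414, -0.0803, 0.0043]
eef_rot: [3.136, -0.189, 0.001]
ft_force: [-1.0, -1.0, -0.4]
opening: 0.0563
grasp_force: 0.0
```

Request:
arm_command(increments=[{"grip":0.15,"dp":[0,0,0],"twist":[0,0,0]},{"grip":0.15,"dp":[0,0,0],"twist":[0,0,0]},{"grip":0.15,"dp":[0,0,0],"twist":[0,0,0]},{"grip":0.15,"dp":[0,0,0],"twist":[0,0,0]},{"grip":0.15,"dp":[0,0,0],"twist":[0,0,0]}], force=30)

```text
t: 14.25
position: [0.4415, -0.0803, 0.0043]
eef_rot: [3.135, -0.189, 0.002]
ft_force: [-0.8, 0.5, 2.4]
opening: 0.0312
grasp_force: 30.0
```

Request:
arm_command(increments=[{"grip":0.45,"dp":[0,0,0],"twist":[0,0,0]},{"grip":0.45,"dp":[0,0,2.5],"twist":[0,0,0]},{"grip":0.45,"dp":[0,0,0],"twist":[0,0,0]},{"grip":0.1,"dp":[0,0,0],"twist":[0,0,0]},{"grip":0.1,"dp":[0,0,0],"twist":[0,0,0]}])

```text
t: 14.67
position: [0.4407, -0.08, 0.001]
eef_rot: [-3.136, 0.189, 0.001]
ft_force: [-0.1, -0.6, -0.8]
opening: 0.0322
grasp_force: 0.4
```

Request:
arm_command(increments=[{"grip":0.1,"dp":[0,0,0],"twist":[0,0,0]},{"grip":0.1,"dp":[0,0,0],"twist":[0,0,0]},{"grip":0.1,"dp":[0,0,0],"twist":[0,0,0]}], force=30)

```text
t: 14.92
position: [0.4408, -0.08, 0.0011]
eef_rot: [-3.136, 0.189, 0.0]
ft_force: [-0.2, -0.4, -0.3]
opening: 0.0311
grasp_force: 30.0
```

Gripped at 31 mm. Lifting, then turning to the rack heading and pitching 45° forward.

Request:
arm_command(increments=[{"grip":0.1,"dp":[0,0,-35],"twist":[0,0,0]},{"grip":0.1,"dp":[0,0,-38],"twist":[0,0,0]},{"grip":0.1,"dp":[0,0,-38],"twist":[0,0,0]},{"grip":0.1,"dp":[0,0,-38],"twist":[0,0,-0.085]},{"grip":0.1,"dp":[0,0,-30],"twist":[0,0,-0.085]}])

```text
t: 15.33
position: [0.4416, -0.0803, 0.1833]
eef_rot: [3.139, 0.085, 0.005]
ft_force: [1.2, -0.8, -0.9]
opening: 0.0317
grasp_force: 30.0
```

Request:
arm_command(increments=[{"grip":0.1,"dp":[20,-20,0],"twist":[0,0,0]},{"grip":0.1,"dp":[0,0,0],"twist":[0,0.112,0]},{"grip":0.1,"dp":[0,0,0],"twist":[0,0.112,0]},{"grip":0.1,"dp":[0,0,0],"twist":[0,0.112,0]},{"grip":0.1,"dp":[0,0,0],"twist":[0,0.112,0]}])

```text
t: 15.75
position: [0.4604, -0.0588, 0.1807]
eef_rot: [-3.05, -0.078, -0.704]
ft_force: [-0.5, 0.3, -1.1]
opening: 0.0316
grasp_force: 30.0
```

Request:
arm_command(increments=[{"grip":0.1,"dp":[0,0,0],"twist":[0,0.112,0]},{"grip":0.1,"dp":[0,0,0],"twist":[0,0.112,0]},{"grip":0.1,"dp":[0,0,0],"twist":[0,0.113,0]},{"grip":0.1,"dp":[0,0,0],"twist":[0,0,0]},{"grip":0.1,"dp":[0,0,0],"twist":[0,0,0]}])

```text
t: 16.17
position: [0.4583, -0.0586, 0.1784]
eef_rot: [-2.895, -0.068, -1.161]
ft_force: [0.8, -0.3, -0.7]
opening: 0.0313
grasp_force: 30.0
```

```bash
cat >> h.py <<'E'
YR=np.radians(2.8); XR=np.array([np.cos(YR),np.sin(YR),0]); Z=np.array([0,0,1.]); PD=(Z-XR)/2**.5; QD=(Z+XR)/2**.5
RT=np.column_stack([QD,np.cross(-PD,QD),-PD])
def peg(root,pz,s=None,eye=(.039,0,-.003)):
    "move so that the held eye is at peg coordinate pz; prints tool-frame shift and twist"
    s=s or r.sense(); M=R.from_rotvec(s['eef_rot']).as_matrix(); T=root+pz*PD-RT@np.array(eye)
    print('TCP',s['position'].round(4),'target',T.round(4),'d tool',(M.T@(T-s['position'])*1e3).round(1),'d in target axes',(RT.T@(T-s['position'])*1e3).round(1),'twist',R.from_matrix(M.T@RT).as_rotvec().round(4))
E
python3 - <<'E'
from h import *
s=r.sense(); print(s['qpos'].round(2),s['opening'],s['grasp_force'],s['t']); peg(np.array([.6523,.0155,.205]),.085,s)
E
```

```text
[-0.69 -0.51  2.42  0.74  0.77  0.42] 0.031252824267675484 29.999316930770874 16.1667
TCP [ 0.4583 -0.0586  0.1784] target [0.5668 0.0113 0.2354] d tool [120.  -64.7  36.2] d in target axes [119.4 -64.5  38.7] twist [-0.0025  0.0226 -0.0029]
```

Request:
arm_command(increments=[{"grip":0.1,"dp":[30,-16,5],"twist":[0,0,0]},{"grip":0.1,"dp":[30,-16,5],"twist":[0,0.01,0]},{"grip":0.1,"dp":[30,-16,8],"twist":[0,0.012,0]},{"grip":0.1,"dp":[30,-16,8],"twist":[0,0,0]},{"grip":0.1,"dp":[0,0,0],"twist":[0,0,0]}])

```text
t: 16.58
position: [0.5679, 0.0136, 0.2541]
eef_rot: [-2.874, -0.083, -1.214]
ft_force: [0.7, 0.1, 0.9]
opening: 0.0316
grasp_force: 30.0
```

Request:
arm_command(increments=[{"grip":0.1,"dp":[0,0,0],"twist":[0,0,0]},{"grip":0.1,"dp":[0,0,0],"twist":[0,0,0]},{"grip":0.1,"dp":[0,0,0],"twist":[0,0,0]}])

```text
t: 16.83
position: [0.56, 0.0106, 0.2447]
eef_rot: [-2.881, -0.073, -1.195]
ft_force: [0.6, 0.1, -0.9]
opening: 0.0314
grasp_force: 30.0
```

```bash
python3 - <<'E'
from h import *
s=r.sense(); im=r.grab_frame("wrist"); cv2.imwrite("pics/w9.png",im[:,:,::-1]); print(s['qpos'].round(2),s['t'],s['position'].tolist(),s['eef_rot'].tolist()); root=np.array([.6523,.0155,.205]); peg(root,.085,s)
M=R.from_rotvec(s['eef_rot']).as_matrix()
print('peg tip',pix('wrist',root+.05*PD,s),'root',pix('wrist',root,s),'eye',pix('wrist',s['position']+M@[.039,0,-.003],s))
cv2.imwrite("pics/w9c.png",cv2.resize(im[60:310,150:480,::-1],None,fx=2.4,fy=2.4,interpolation=cv2.INTER_CUBIC))
E
```

```text
[-0.28 -0.33  2.18  0.44  0.58  0.96] 16.8333 [0.5600113534799105, 0.010641661378106763, 0.24465078820463787] [-2.8809407225059904, -0.0729380500051249, -1.1949290637813283]
TCP [0.56   0.0106 0.2447] target [0.5668 0.0113 0.2354] d tool [-1.7 -0.3 11.4] d in target axes [-1.7 -0.3 11.4] twist [-0.0035 -0.001   0.0003]
peg tip [317.74195127 167.32686191] root [317.75963583 158.67798313] eye [318.31352313 176.76795959]
```

View pics/w9c.png

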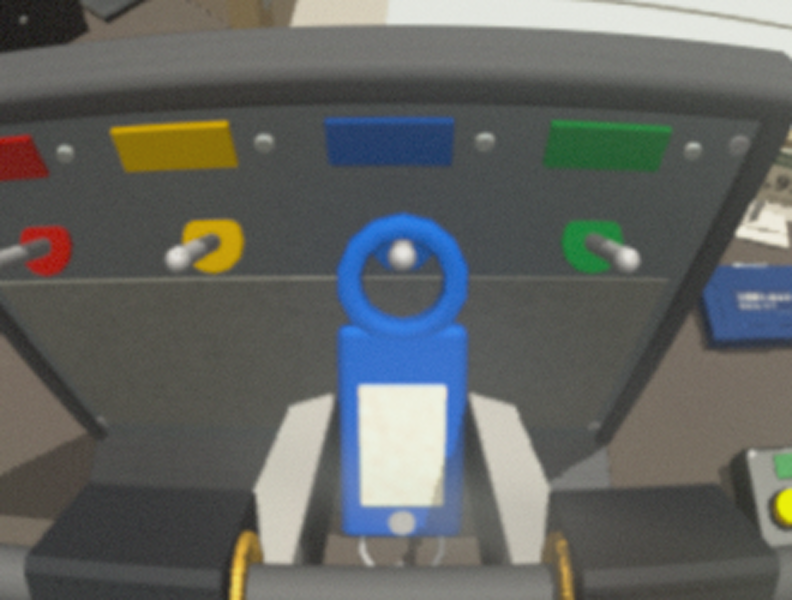

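The eye ring at full-picture (317.9,174.6) and the peg tip at (317.5,166.3) match the model to about 1 mm. I'm shifting -2.3 mm in x and sliding on.

Request:
arm_command(increments=[{"grip":0.1,"dp":[-2.3,0,10],"twist":[0,0,0]},{"grip":0.1,"dp":[0,0,12],"twist":[0,0,0]},{"grip":0.1,"dp":[0,0,0],"twist":[0,0,0]},{"grip":0.1,"dp":[0,0,0],"twist":[0,0,0]},{"grip":0.1,"dp":[0,0,0],"twist":[0,0,0]}])

```text
t: 17.3
position: [0.5739, 0.0108, 0.2282]
eef_rot: [-2.881, -0.071, -1.197]
ft_force: [-0.5, -0.1, -0.9]
opening: 0.031
grasp_force: 30.0
```

```bash
python3 - <<'E'
from h import *
peg(np.array([.6526,.0155,.2054]),.025,eye=(.0402,0,-.003))
E
```

```text
TCP [0.5739 0.0108 0.2282] target [0.6087 0.0134 0.1925] d tool [-0.7 -0.8 49.9] d in target axes [-0.6 -0.9 49.9] twist [-0.0024 -0.0026 -0.0004]
```

Request:
arm_command(increments=[{"grip":0.1,"dp":[-0.6,-0.8,16],"twist":[0,0,0]},{"grip":0.1,"dp":[0,0,16],"twist":[0,0,0]},{"grip":0.1,"dp":[0,0,12],"twist":[0,0,0]},{"grip":0.1,"dp":[0,0,6],"twist":[0,0,0]},{"grip":0.1,"dp":[0,0,0],"twist":[0,0,0]}])

```text
t: 17.72
position: [0.6092, 0.014, 0.1919]
eef_rot: [-2.88, -0.072, -1.196]
ft_force: [1.2, -0.2, 0.4]
opening: 0.0317
grasp_force: 30.0
```

Request:
arm_command(increments=[{"grip":0.1,"dp":[0,0,0],"twist":[0,0,0]},{"grip":0.1,"dp":[0,0,0],"twist":[0,0,0]}])

```text
t: 17.88
position: [0.6093, 0.014, 0.1935]
eef_rot: [-2.88, -0.073, -1.2]
ft_force: [-0.2, -0.8, -0.7]
opening: 0.0314
grasp_force: 30.0
```

```bash
python3 - <<'E'
from h import *
peg(np.array([.6526,.0155,.2054]),.025,eye=(.0402,0,-.003))
E
```

```text
TCP [0.6093 0.014  0.1935] target [0.6087 0.0134 0.1925] d tool [-1.2  0.6  0.2] d in target axes [-1.2  0.6  0.2] twist [-0.003  -0.004   0.0007]
```

Request:
arm_command(increments=[{"grip":0.45,"dp":[0,0,0],"twist":[0,0,0]},{"grip":0.5,"dp":[0,0,0],"twist":[0,0,0]},{"grip":0.5,"dp":[0,0,0],"twist":[0,0,0]},{"grip":0.5,"dp":[0,0,0],"twist":[0,0,0]},{"grip":0.5,"dp":[0,0,0],"twist":[0,0,0]}])

```text
t: 18.3
position: [0.6094, 0.0141, 0.193]
eef_rot: [-2.88, -0.073, -1.199]
ft_force: [0.3, -0.0, 0.2]
opening: 0.0472
grasp_force: 0.0
```

Request:
arm_command(increments=[{"grip":0.6,"dp":[0,0,-25],"twist":[0,0,0]},{"grip":0.6,"dp":[0,0,-35],"twist":[0,0,0]},{"grip":0.6,"dp":[0,0,-35],"twist":[0,0,0]},{"grip":0.6,"dp":[0,0,-10],"twist":[0,0,0]},{"grip":0.6,"dp":[0,0,0],"twist":[0,0,0]}])

```text
t: 18.72
position: [0.5355, 0.0096, 0.2708]
eef_rot: [-2.878, -0.074, -1.209]
ft_force: [0.5, -0.9, 1.0]
opening: 0.0564
grasp_force: 0.0
```

```bash
python3 - <<'E'
from h import *
s=r.sense(); im=r.grab_frame("wrist"); cv2.imwrite("pics/w10.png",im[60:310,150:480,::-1]); print(s['position'],s['t'],s['opening'])
E
```

```text
[0.53545675 0.00959826 0.27083057] 18.7167 0.056416274516005324
```

View pics/w10.png

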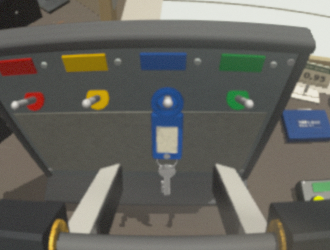

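The blue tag hangs on its peg at crop (167,102). Levelling the tool and going back over the red tag.

Request:
arm_command(increments=[{"grip":0.6,"dp":[0,0,0],"twist":[0,-0.112,0]},{"grip":0.6,"dp":[0,0,0],"twist":[0,-0.112,0]},{"grip":0.6,"dp":[0,0,0],"twist":[0,-0.112,0]},{"grip":0.6,"dp":[0,0,0],"twist":[0,-0.112,0]},{"grip":0.6,"dp":[0,0,0],"twist":[0,-0.112,0]}])

```text
t: 19.18
position: [0.5354, 0.0104, 0.2657]
eef_rot: [-3.114, -0.081, -0.347]
ft_force: [-0.5, 0.8, 0.0]
opening: 0.0563
grasp_force: 0.0
```

Request:
arm_command(increments=[{"grip":0.6,"dp":[0,0,0],"twist":[0,-0.112,0]},{"grip":0.6,"dp":[0,0,0],"twist":[0,-0.113,0]},{"grip":0.6,"dp":[-30,0,20],"twist":[0,0,0]},{"grip":0.6,"dp":[-30,0,20],"twist":[0,0,0]},{"grip":0.6,"dp":[-30,0,20],"twist":[0,0,0]}])

```text
t: 19.6
position: [0.4455, 0.0059, 0.2023]
eef_rot: [-3.137, -0.083, 0.004]
ft_force: [-0.6, -0.2, -0.3]
opening: 0.0566
grasp_force: 0.0
```

Request:
arm_command(increments=[{"grip":0.6,"dp":[-20,0,20],"twist":[0,0,-0.104]},{"grip":0.6,"dp":[0,0,0],"twist":[0,0,-0.104]},{"grip":0.6,"dp":[0,0,0],"twist":[0,0,-0.104]},{"grip":0.6,"dp":[0,0,0],"twist":[0,0,0]},{"grip":0.6,"dp":[0,0,0],"twist":[0,0,0]}])

```text
t: 20.02
position: [0.4253, 0.0049, 0.185]
eef_rot: [-3.088, -0.564, -0.003]
ft_force: [1.1, -0.7, 0.4]
opening: 0.0566
grasp_force: 0.0
```

```bash
python3 - <<'E'
from h import *
np.set_printoptions(precision=4,suppress=True)
s=r.sense(); im=r.grab_frame("wrist"); cv2.imwrite("pics/w11.png",im[:,:,::-1]); print(s['position'],s['t'])
tag(im,s,'red',[.4542,.0101]); togo([.4542,.0101,.045],s=s)
E
```

```text
[0.4253 0.0049 0.185 ] 20.0167
red LxW [82.4 30.4] mid [0.4541 0.0107] eye [0.4897 0.0241] heading 20.7 tail-based mid [0.4547 0.0109]
d tool mm [ 28.6   5.6 140.1] heading x 20.71 zaxis [ 0.001  0.003 -1.   ]
```

Request:
arm_command(increments=[{"grip":0.6,"dp":[29,5.2,25],"twist":[0,0,0]},{"grip":0.6,"dp":[0,0,38],"twist":[0,0,0]},{"grip":0.6,"dp":[0,0,38],"twist":[0,0,0]},{"grip":0.6,"dp":[0,0,35],"twist":[0,0,0]},{"grip":0.6,"dp":[0,0,0],"twist":[0,0,0]}])

```text
t: 20.48
position: [0.4484, 0.0115, 0.0436]
eef_rot: [-3.084, -0.565, 0.017]
ft_force: [-1.3, 0.0, -0.6]
opening: 0.0561
grasp_force: 0.0
```

Request:
arm_command(increments=[{"grip":0.6,"dp":[0,0,0],"twist":[0,0,0]},{"grip":0.6,"dp":[0,0,0],"twist":[0,0,0]},{"grip":0.6,"dp":[0,0,0],"twist":[0,0,0]}])

```text
t: 20.73
position: [0.4576, 0.0099, 0.0531]
eef_rot: [3.089, 0.567, 0.014]
ft_force: [1.0, 0.7, 0.8]
opening: 0.0566
grasp_force: 0.0
```

```bash
python3 - <<'E'
from h import *
np.set_printoptions(precision=4,suppress=True)
s=r.sense(); im=r.grab_frame("wrist"); tag(im,s,'red',[.4542,.0101]); togo([.4545,.0108,.002],s=s); print(s['position'])
E
```

```text
red LxW [82.1 31. ] mid [0.4549 0.0112] eye [0.4905 0.0246] heading 20.63 tail-based mid [0.4557 0.0115]
d tool mm [-3.  -2.  51.1] heading x 20.81 zaxis [ 0.009  0.001 -1.   ]
[0.4576 0.0099 0.0531]
```

Request:
arm_command(increments=[{"grip":0.6,"dp":[-2.2,-2,20],"twist":[0,0,0]},{"grip":0.6,"dp":[0,0,18],"twist":[0,0,0]},{"grip":0.6,"dp":[0,0,9],"twist":[0,0,0]},{"grip":0.6,"dp":[0,0,0],"twist":[0,0,0]},{"grip":0.6,"dp":[0,0,0],"twist":[0,0,0]}])

```text
t: 21.2
position: [0.4529, 0.0114, 0.0043]
eef_rot: [-3.089, -0.568, -0.008]
ft_force: [-1.0, -0.4, 0.1]
opening: 0.0564
grasp_force: 0.0
```

```bash
python3 - <<'E'
from h import *
togo([.455,.0112,.0015])
E
```

```text
d tool mm [1.8 0.9 2.8] heading x 20.83 zaxis [ 0.005  0.002 -1.   ]
```

Request:
arm_command(increments=[{"grip":0.6,"dp":[1.5,0.8,2.5],"twist":[0,0,0]},{"grip":0.6,"dp":[0,0,0],"twist":[0,0,0]},{"grip":0.1,"dp":[0,0,0],"twist":[0,0,0]},{"grip":0.1,"dp":[0,0,0],"twist":[0,0,0]},{"grip":0.1,"dp":[0,0,0],"twist":[0,0,0]}], force=30)

```text
t: 21.62
position: [0.4542, 0.0113, 0.0013]
eef_rot: [-3.089, -0.568, -0.007]
ft_force: [0.1, -0.7, 0.5]
opening: 0.0399
grasp_force: 0.0
```

Request:
arm_command(increments=[{"grip":0.1,"dp":[0,0,0],"twist":[0,0,0]},{"grip":0.1,"dp":[0,0,0],"twist":[0,0,0]},{"grip":0.1,"dp":[0,0,0],"twist":[0,0,0]},{"grip":0.1,"dp":[0,0,0],"twist":[0,0,0]}], force=30)

```text
t: 21.95
position: [0.454, 0.0113, 0.0011]
eef_rot: [-3.088, -0.568, -0.006]
ft_force: [-0.3, 0.5, 1.8]
opening: 0.0317
grasp_force: 30.0
```

Request:
arm_command(increments=[{"grip":0.1,"dp":[0,0,-35],"twist":[0,0,0]},{"grip":0.1,"dp":[0,0,-38],"twist":[0,0,0]},{"grip":0.1,"dp":[0,0,-38],"twist":[0,0,0.105]},{"grip":0.1,"dp":[0,0,-38],"twist":[0,0,0.105]},{"grip":0.1,"dp":[0,0,-30],"twist":[0,0,0.105]}])

```text
t: 22.37
position: [0.4538, 0.011, 0.1827]
eef_rot: [-3.139, -0.068, -0.009]
ft_force: [0.8, 0.1, 0.5]
opening: 0.0315
grasp_force: 30.0
```

Request:
arm_command(increments=[{"grip":0.1,"dp":[15,-30,0],"twist":[0,0,0]},{"grip":0.1,"dp":[0,0,0],"twist":[0,0.112,0]},{"grip":0.1,"dp":[0,0,0],"twist":[0,0.112,0]},{"grip":0.1,"dp":[0,0,0],"twist":[0,0.112,0]},{"grip":0.1,"dp":[0,0,0],"twist":[0,0.112,0]}])

```text
t: 22.78
position: [0.467, 0.042, 0.1801]
eef_rot: [-3.047, -0.075, -0.707]
ft_force: [0.0, 1.1, -0.1]
opening: 0.0317
grasp_force: 30.0
```

Request:
arm_command(increments=[{"grip":0.1,"dp":[0,0,0],"twist":[0,0.112,0]},{"grip":0.1,"dp":[0,0,0],"twist":[0,0.112,0]},{"grip":0.1,"dp":[0,0,0],"twist":[0,0.113,0]},{"grip":0.1,"dp":[0,0,0],"twist":[0,0,0]},{"grip":0.1,"dp":[0,0,0],"twist":[0,0,0]}])

```text
t: 23.2
position: [0.4647, 0.0418, 0.1777]
eef_rot: [-2.883, -0.067, -1.191]
ft_force: [0.1, -0.7, -1.4]
opening: 0.0314
grasp_force: 30.0
```

```bash
python3 - <<'E'
from h import *
s=r.sense(); print(s['qpos'].round(2),s['opening'],s['grasp_force'],s['t']); peg(np.array([.6458,.155,.2054]),.09,s)
E
```

```text
[-0.26 -0.53  2.44  0.45  0.52  0.95] 0.03142282554871047 29.999772012233734 23.2
TCP [0.4647 0.0418 0.1777] target [0.5568 0.1506 0.2393] d tool [ 112.1 -104.5   25.2] d in target axes [ 112.4 -104.2   25.2] twist [-0.0014  0.0016 -0.0033]
```

Request:
arm_command(increments=[{"grip":0.1,"dp":[28,-26,5],"twist":[0,0,0]},{"grip":0.1,"dp":[28,-26,5],"twist":[0,0,0]},{"grip":0.1,"dp":[28,-26,5],"twist":[0,0,0]},{"grip":0.1,"dp":[28,-26,5],"twist":[0,0,0]},{"grip":0.1,"dp":[0,0,0],"twist":[0,0,0]}])

```text
t: 23.62
position: [0.5466, 0.1338, 0.242]
eef_rot: [-2.875, -0.074, -1.207]
ft_force: [0.8, 0.6, 1.2]
opening: 0.0313
grasp_force: 30.0
```

Request:
arm_command(increments=[{"grip":0.1,"dp":[0,0,0],"twist":[0,0,0]},{"grip":0.1,"dp":[0,0,0],"twist":[0,0,0]},{"grip":0.1,"dp":[0,0,0],"twist":[0,0,0]},{"grip":0.1,"dp":[0,0,0],"twist":[0,0,0]}])

```text
t: 23.95
position: [0.5381, 0.1277, 0.2318]
eef_rot: [-2.887, -0.065, -1.188]
ft_force: [0.1, -0.4, -0.7]
opening: 0.0315
grasp_force: 30.0
```

```bash
python3 - <<'E'
from h import *
s=r.sense(); im=r.grab_frame("wrist"); root=np.array([.6458,.155,.2054]); peg(root,.085,s)
M=R.from_rotvec(s['eef_rot']).as_matrix()
print('peg tip',pix('wrist',root+.05*PD,s),'root',pix('wrist',root,s),'eye',pix('wrist',s['position']+M@[.039,0,-.003],s))
cv2.imwrite("pics/w12c.png",cv2.resize(im[60:310,150:480,::-1],None,fx=2.4,fy=2.4,interpolation=cv2.INTER_CUBIC))
E
```

```text
TCP [0.5381 0.1277 0.2318] target [0.5603 0.1508 0.2358] d tool [ 19.4 -22.1  13.6] d in target axes [ 19.4 -22.   13.7] twist [ 0.0012  0.0049 -0.0032]
peg tip [287.14052946 138.01444339] root [292.4243921  134.33924343] eye [318.31909651 176.774296  ]
```

View pics/w12c.png

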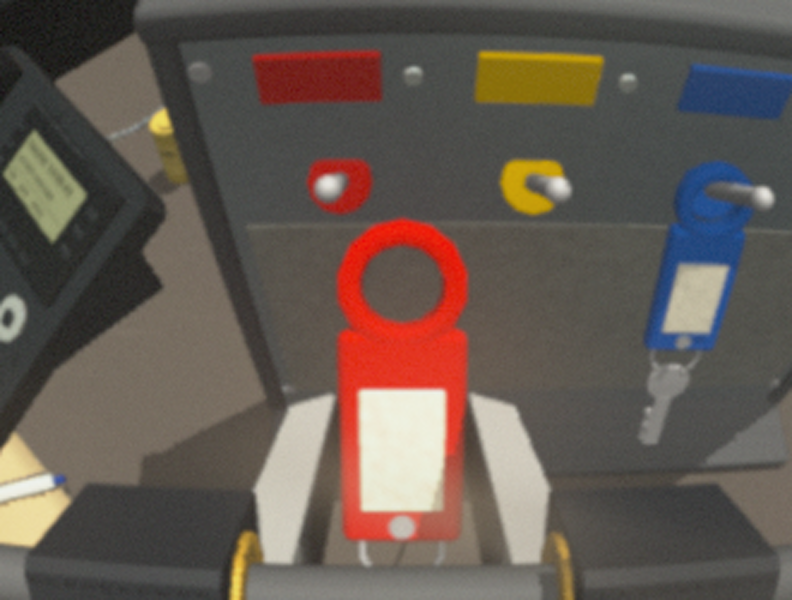

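The red peg tip at (286.7,138.3) and the eye at (317.5,177.1) match the predictions. Aligning, then sliding on.

Request:
arm_command(increments=[{"grip":0.1,"dp":[9.7,-11,0],"twist":[0,0,0]},{"grip":0.1,"dp":[9.7,-11,0],"twist":[0,0,0]},{"grip":0.1,"dp":[0,0,14],"twist":[0,0,0]},{"grip":0.1,"dp":[0,0,0],"twist":[0,0,0]},{"grip":0.1,"dp":[0,0,0],"twist":[0,0,0]}])

```text
t: 24.42
position: [0.5604, 0.151, 0.2352]
eef_rot: [-2.888, -0.066, -1.186]
ft_force: [0.1, 0.3, -0.5]
opening: 0.0316
grasp_force: 30.0
```

Request:
arm_command(increments=[{"grip":0.1,"dp":[0,0,6],"twist":[0,0,0]},{"grip":0.1,"dp":[0,0,0],"twist":[0,0,0]},{"grip":0.1,"dp":[0,0,0],"twist":[0,0,0]}])

```text
t: 24.67
position: [0.5651, 0.1516, 0.2317]
eef_rot: [-2.886, -0.067, -1.189]
ft_force: [-0.1, -0.0, -0.2]
opening: 0.0317
grasp_force: 30.0
```

```bash
python3 - <<'E'
from h import *
peg(np.array([.6458,.155,.2054]),.025)
E
```

```text
TCP [0.5651 0.1516 0.2317] target [0.6027 0.1529 0.1934] d tool [-0.2  0.6 53.7] d in target axes [-0.5  0.6 53.7] twist [ 0.0004  0.004  -0.0024]
```

Request:
arm_command(increments=[{"grip":0.1,"dp":[0,0.5,18],"twist":[0,0,0]},{"grip":0.1,"dp":[0,0,16],"twist":[0,0,0]},{"grip":0.1,"dp":[0,0,12],"twist":[0,0,0]},{"grip":0.1,"dp":[0,0,7],"twist":[0,0,0]},{"grip":0.1,"dp":[0,0,0],"twist":[0,0,0]}])

```text
t: 25.08
position: [0.6026, 0.1532, 0.1932]
eef_rot: [-2.887, -0.068, -1.187]
ft_force: [-0.7, 0.2, -0.4]
opening: 0.0319
grasp_force: 30.0
```

Request:
arm_command(increments=[{"grip":0.1,"dp":[0,0,0],"twist":[0,0,0]},{"grip":0.1,"dp":[0,0,0],"twist":[0,0,0]}])

```text
t: 25.25
position: [0.6028, 0.1536, 0.1953]
eef_rot: [-2.885, -0.068, -1.191]
ft_force: [0.5, -0.5, 0.5]
opening: 0.0313
grasp_force: 30.0
```

```bash
python3 - <<'E'
from h import *
peg(np.array([.6458,.155,.2054]),.025)
E
```

```text
TCP [0.6028 0.1536 0.1953] target [0.6027 0.1529 0.1934] d tool [-1.4  0.7  1.3] d in target axes [-1.4  0.7  1.3] twist [-0.0004  0.0022 -0.0019]
```

Request:
arm_command(increments=[{"grip":0.45,"dp":[0,0,0],"twist":[0,0,0]},{"grip":0.5,"dp":[0,0,0],"twist":[0,0,0]},{"grip":0.5,"dp":[0,0,0],"twist":[0,0,0]},{"grip":0.5,"dp":[0,0,0],"twist":[0,0,0]},{"grip":0.5,"dp":[0,0,0],"twist":[0,0,0]}])

```text
t: 25.67
position: [0.6029, 0.1536, 0.1951]
eef_rot: [-2.885, -0.068, -1.191]
ft_force: [0.6, -0.0, -0.9]
opening: 0.047
grasp_force: 0.0
```

Request:
arm_command(increments=[{"grip":0.6,"dp":[0,0,-25],"twist":[0,0,0]},{"grip":0.6,"dp":[0,0,-35],"twist":[0,0,0]},{"grip":0.6,"dp":[0,0,-35],"twist":[0,0,0]},{"grip":0.6,"dp":[0,0,-15],"twist":[0,0,0]},{"grip":0.6,"dp":[0,0,0],"twist":[0,0,0]}])

```text
t: 26.08
position: [0.5258, 0.1504, 0.2775]
eef_rot: [-2.879, -0.069, -1.201]
ft_force: [0.3, 0.4, -0.1]
opening: 0.0566
grasp_force: 0.0
```

```bash
python3 - <<'E'
from h import *
s=r.sense(); im=r.grab_frame("wrist")[:,:,::-1]; sc=r.grab_frame("scene")[:,:,::-1]; print(s['position'],s['t'],s['opening'])
cv2.imwrite("pics/w13.png",np.vstack([im[60:280,140:500],cv2.resize(sc[120:280,210:400],(360,303))]))
E
```

```text
[0.52575613 0.1503507  0.2774547 ] 26.0833 0.0566088466895341
```

View pics/w13.png

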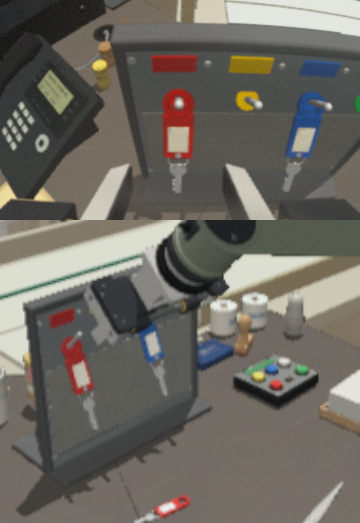

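Both tags hang on their own pegs: red at (178,105) and blue at (310,108) in the upper part. Going to the green button with the fingers shut.

Request:
arm_command(increments=[{"grip":0.3,"dp":[0,0,0],"twist":[0,-0.112,0]},{"grip":0,"dp":[0,0,0],"twist":[0,-0.112,0]},{"grip":0,"dp":[0,0,0],"twist":[0,-0.112,0]},{"grip":0,"dp":[0,0,0],"twist":[0,-0.112,0]},{"grip":0,"dp":[0,0,0],"twist":[0,-0.112,0]}])

```text
t: 26.6
position: [0.5258, 0.1495, 0.2714]
eef_rot: [-3.116, -0.074, -0.337]
ft_force: [0.3, 0.9, -0.1]
opening: 0.0266
grasp_force: 0.0
```

Request:
arm_command(increments=[{"grip":0,"dp":[0,0,0],"twist":[0,-0.112,0]},{"grip":0,"dp":[0,0,0],"twist":[0,-0.113,0]},{"grip":0,"dp":[-6,36,0],"twist":[0,0,0]},{"grip":0,"dp":[-6,36,0],"twist":[0,0,0]},{"grip":0,"dp":[0,36,0],"twist":[0,0,0]}])

```text
t: 27.02
position: [0.5184, 0.0401, 0.2683]
eef_rot: [-3.139, -0.077, 0.016]
ft_force: [0.6, 0.5, 0.4]
opening: 0.0004
grasp_force: 0.0
```

Request:
arm_command(increments=[{"grip":0,"dp":[0,36,0],"twist":[0,0,0]},{"grip":0,"dp":[0,36,0],"twist":[0,0,0]},{"grip":0,"dp":[0,36,0],"twist":[0,0,0]},{"grip":0,"dp":[0,36,0],"twist":[0,0,0]},{"grip":0,"dp":[0,36,0],"twist":[0,0,0]}])

```text
t: 27.43
position: [0.5269, -0.1407, 0.2694]
eef_rot: [-3.138, -0.074, 0.01]
ft_force: [0.0, -0.2, -0.4]
opening: 0.0006
grasp_force: 0.0
```

Request:
arm_command(increments=[{"grip":0,"dp":[0,36,10],"twist":[0,0,0]},{"grip":0,"dp":[0,36,20],"twist":[0,0,0]},{"grip":0,"dp":[0,30,25],"twist":[0,0,0]},{"grip":0,"dp":[0,0,35],"twist":[0,0,0]},{"grip":0,"dp":[0,0,35],"twist":[0,0,-0.02]}])

```text
t: 27.85
position: [0.5315, -0.2431, 0.1436]
eef_rot: [-3.138, -0.1, 0.006]
ft_force: [-0.5, 0.3, -0.0]
opening: 0.0006
grasp_force: 0.0
```

Request:
arm_command(increments=[{"grip":0,"dp":[0,0,0],"twist":[0,0,0]},{"grip":0,"dp":[0,0,0],"twist":[0,0,0]},{"grip":0,"dp":[0,0,0],"twist":[0,0,0]}])

```text
t: 28.1
position: [0.5324, -0.2406, 0.1474]
eef_rot: [-3.138, -0.106, 0.004]
ft_force: [-0.0, 0.3, 0.5]
opening: 0.0005
grasp_force: 0.0
```

```bash
python3 - <<'E'
from h import *
s=r.sense(); print(s['position']); togo([.5704,-.2961,.06])
E
```

```text
[ 0.53236742 -0.24060964  0.14737933]
d tool mm [34.4 58.1 87.2] heading x 3.87 zaxis [-0.003  0.001 -1.   ]
```

Request:
arm_command(increments=[{"grip":0,"dp":[17,29,0],"twist":[0,0,0]},{"grip":0,"dp":[17,29,0],"twist":[0,0,0]},{"grip":0,"dp":[0,0,35],"twist":[0,0,0]},{"grip":0,"dp":[0,0,35],"twist":[0,0,0]},{"grip":0,"dp":[0,0,17],"twist":[0,0,0]}])

```text
t: 28.52
position: [0.57, -0.296, 0.0595]
eef_rot: [-3.139, -0.106, 0.003]
ft_force: [-0.7, 0.2, -0.5]
opening: 0.0005
grasp_force: 0.0
```

Request:
arm_command(increments=[{"grip":0,"dp":[0,0,0],"twist":[0,0,0]},{"grip":0,"dp":[0,0,0],"twist":[0,0,0]},{"grip":0,"dp":[0,0,0],"twist":[0,0,0]}])

```text
t: 28.77
position: [0.5718, -0.297, 0.0635]
eef_rot: [3.138, 0.107, 0.004]
ft_force: [0.1, -0.5, 0.2]
opening: 0.0005
grasp_force: 0.0
```

```bash
python3 - <<'E'
from h import *
s=r.sense(); print(s['position']); togo([.5704,-.2961,.0345])
E
```

```text
[ 0.57181143 -0.2969711   0.0635385 ]
d tool mm [-1.4 -1.  29. ] heading x 3.91 zaxis [ 0.002 -0.002 -1.   ]
```

Request:
arm_command(increments=[{"grip":0,"dp":[-1.4,-1,15],"twist":[0,0,0]},{"grip":0,"dp":[0,0,10],"twist":[0,0,0]},{"grip":0,"dp":[0,0,5],"twist":[0,0,0]},{"grip":0,"dp":[0,0,4],"twist":[0,0,0]},{"grip":0,"dp":[0,0,0],"twist":[0,0,0]}])

```text
t: 29.18
position: [0.569, -0.2954, 0.0297]
eef_rot: [-3.14, -0.107, 0.001]
ft_force: [-2.6, 2.0, 10.8]
opening: 0.0009
grasp_force: 5.1
```

Request:
arm_command(increments=[{"grip":0,"dp":[0,0,1],"twist":[0,0,0]},{"grip":0,"dp":[0,0,0],"twist":[0,0,0]}])

```text
t: 29.35
position: [0.569, -0.2953, 0.0295]
eef_rot: [-3.14, -0.107, 0.001]
ft_force: [-5.0, 3.0, 14.6]
opening: 0.0003
grasp_force: 7.4
```

Green is fully pressed. Going back to the tray for the cover.

Request:
arm_command(increments=[{"grip":0,"dp":[0,0,-20],"twist":[0,0,0]},{"grip":0,"dp":[0,0,-35],"twist":[0,0,0]},{"grip":0.2,"dp":[0,0,-35],"twist":[0,0,0]},{"grip":0.45,"dp":[0,0,-30],"twist":[0,0,-0.044]},{"grip":0.45,"dp":[-25,2,0],"twist":[0,0,0]}])

```text
t: 29.77
position: [0.5511, -0.3026, 0.155]
eef_rot: [3.127, 0.181, 0.021]
ft_force: [0.6, -0.3, 1.4]
opening: 0.017
grasp_force: 0.0
```

Request:
arm_command(increments=[{"grip":0.45,"dp":[-32,2.5,0],"twist":[0,0,0]},{"grip":0.45,"dp":[-32,2.5,0],"twist":[0,0,0]},{"grip":0.45,"dp":[-32,2.5,0],"twist":[0,0,0]},{"grip":0.45,"dp":[-31,2.5,0],"twist":[0,0,0]},{"grip":0.45,"dp":[0,0,0],"twist":[0,0,0]}])

```text
t: 30.18
position: [0.414, -0.3241, 0.1456]
eef_rot: [-3.135, -0.17, 0.008]
ft_force: [0.8, 0.1, 1.0]
opening: 0.0421
grasp_force: 0.0
```

Request:
arm_command(increments=[{"grip":0.45,"dp":[0,0,0],"twist":[0,0,0]},{"grip":0.45,"dp":[0,0,0],"twist":[0,0,0]},{"grip":0.45,"dp":[0,0,0],"twist":[0,0,0]}])

```text
t: 30.43
position: [0.4196, -0.324, 0.146]
eef_rot: [-3.136, -0.177, 0.002]
ft_force: [0.3, -0.2, 0.2]
opening: 0.0422
grasp_force: 0.0
```

```bash
python3 - <<'E'
from h import *
np.set_printoptions(precision=4,suppress=True)
s=r.sense(); im=r.grab_frame("wrist"); cv2.imwrite("pics/w14.png",im[:,:,::-1]); print(s['position'],s['eef_rot'],s['t'],s['opening']); togo([.4168,-.3241,.0578],s=s)
h=cv2.inRange(np.ascontiguousarray(im),(185,185,180),(255,255,255)); n,l,st,ce=cv2.connectedComponentsWithStats(h); print(st[1:][st[1:,4]>500])
E
```

```text
[ 0.4196 -0.324   0.146 ] [-3.1361 -0.1768  0.002 ] 30.4333 0.04217575461088041
d tool mm [-2.7 -0.2 88.2] heading x 6.45 zaxis [-0.001  0.    -1.   ]
[[  240   140   154   130 10810]]
```

View pics/w14.png

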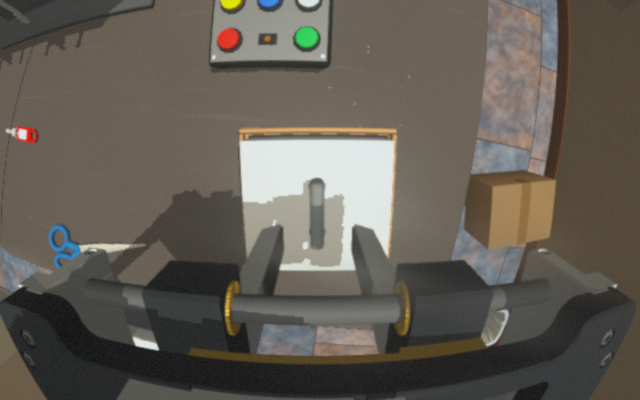

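The cover still lies in the tray with its bar at (317,178) to (317,248), lined up with the fingers. The pad is at the top with its buttons up.

```bash
python3 - <<'E'
from h import *
s=dict(position=np.array([.4196,-.324,.146]),eef_rot=np.array([-3.1361,-.1768,.002]))
M=R.from_rotvec(s['eef_rot']).as_matrix()
for u,v,z in((317,178,.079),(317,248,.079),(241,140,.051),(394,139,.051)): print((M.T@(px('wrist',u,v,z,s)-s['position'])*1e3).round(1))
E
```

```text
[25.9 -0.9 67. ]
[-35.2  -0.9  67. ]
[ 55.7 -68.9  95. ]
[56.5 68.2 94.9]
```

Request:
arm_command(increments=[{"grip":0.45,"dp":[-6,-0.5,20],"twist":[0,0,0]},{"grip":0.45,"dp":[0,0,30],"twist":[0,0,0]},{"grip":0.45,"dp":[0,0,25],"twist":[0,0,0]},{"grip":0.45,"dp":[0,0,12],"twist":[0,0,0]},{"grip":0.45,"dp":[0,0,0],"twist":[0,0,0]}])

```text
t: 30.9
position: [0.4107, -0.3214, 0.055]
eef_rot: [-3.129, -0.177, 0.011]
ft_force: [-0.4, -0.8, 0.1]
opening: 0.0425
grasp_force: 0.0
```

Request:
arm_command(increments=[{"grip":0.45,"dp":[0,0,0],"twist":[0,0,0]},{"grip":0.45,"dp":[0,0,0],"twist":[0,0,0]}])

```text
t: 31.07
position: [0.4134, -0.3248, 0.0597]
eef_rot: [3.136, 0.176, -0.001]
ft_force: [0.1, -1.4, -0.2]
opening: 0.0423
grasp_force: 0.0
```

```bash
python3 - <<'E'
from h import *
s=r.sense(); print(s['position']); togo([.4133,-.3240,.0573],s=s)
E
```

```text
[ 0.41340652 -0.32477844  0.05973263]
d tool mm [-0.  -0.8  2.4] heading x 6.44 zaxis [-0.001 -0.001 -1.   ]
```

Request:
arm_command(increments=[{"grip":0.45,"dp":[0,-0.8,2.5],"twist":[0,0,0]},{"grip":0.1,"dp":[0,0,0],"twist":[0,0,0]},{"grip":0,"dp":[0,0,0],"twist":[0,0,0]},{"grip":0,"dp":[0,0,0],"twist":[0,0,0]},{"grip":0,"dp":[0,0,0],"twist":[0,0,0]}], force=25)

```text
t: 31.48
position: [0.4121, -0.3233, 0.0563]
eef_rot: [-3.136, -0.175, 0.003]
ft_force: [-0.6, -0.5, -0.1]
opening: 0.0191
grasp_force: 0.0
```

Request:
arm_command(increments=[{"grip":0,"dp":[0,0,0],"twist":[0,0,0]},{"grip":0,"dp":[0,0,0],"twist":[0,0,0]},{"grip":0,"dp":[0,0,0],"twist":[0,0,0]},{"grip":0,"dp":[0,0,0],"twist":[0,0,0]}], force=25)

```text
t: 31.82
position: [0.4121, -0.3233, 0.0561]
eef_rot: [-3.136, -0.175, 0.004]
ft_force: [-1.0, 0.1, 1.4]
opening: 0.0118
grasp_force: 25.0
```

Gripped. Lifting and carrying it back over the pad, aiming for TCP (0.5993,-0.257) with heading 4.3°.

Request:
arm_command(increments=[{"grip":0,"dp":[0,0,-15],"twist":[0,0,0]},{"grip":0,"dp":[0,0,-25],"twist":[0,0,0]},{"grip":0,"dp":[0,0,-30],"twist":[0,0,0]},{"grip":0,"dp":[0,0,-25],"twist":[0,0,0.037]},{"grip":0,"dp":[0,0,0],"twist":[0,0,0]}])

```text
t: 32.23
position: [0.4151, -0.3261, 0.1564]
eef_rot: [3.133, 0.116, 0.007]
ft_force: [0.0, -0.1, 0.2]
opening: 0.0116
grasp_force: 25.0
```

Request:
arm_command(increments=[{"grip":0,"dp":[32,-8.7,0],"twist":[0,0,0]},{"grip":0,"dp":[32,-8.7,0],"twist":[0,0,0]},{"grip":0,"dp":[32,-8.7,0],"twist":[0,0,0]},{"grip":0,"dp":[32,-8.7,0],"twist":[0,0,0]},{"grip":0,"dp":[32,-8.7,0],"twist":[0,0,0]}])

```text
t: 32.65
position: [0.569, -0.2666, 0.1486]
eef_rot: [-3.136, -0.118, 0.007]
ft_force: [-0.1, -1.1, -0.9]
opening: 0.0118
grasp_force: 25.0
```

Request:
arm_command(increments=[{"grip":0,"dp":[20,-6,0],"twist":[0,0,0]},{"grip":0,"dp":[0,0,0],"twist":[0,0,0]},{"grip":0,"dp":[0,0,0],"twist":[0,0,0]},{"grip":0,"dp":[0,0,0],"twist":[0,0,0]},{"grip":0,"dp":[0,0,0],"twist":[0,0,0]}])

```text
t: 33.07
position: [0.5865, -0.2606, 0.1495]
eef_rot: [-3.137, -0.116, 0.007]
ft_force: [-0.0, 0.4, -1.2]
opening: 0.0117
grasp_force: 25.0
```

```bash
python3 - <<'E'
from h import *
s=r.sense(); im=r.grab_frame("wrist"); print(s['position'],s['opening'],s['t']); togo([.5993,-.257,.0511],s=s)
M=R.from_rotvec(s['eef_rot']).as_matrix()
h=cv2.inRange(np.ascontiguousarray(im),(185,185,180),(255,255,255)); h[270:]=0; n,l,st,ce=cv2.connectedComponentsWithStats(h); i=1+np.argmax(st[1:,4]); print(st[i])
z=s['position'][2]-.0051
for u in (280,300,340,360):
    v=np.nonzero(l[:,u]==i)[0].min()-.5; print(u,v,(M.T@(px('wrist',u,v,z,s)-s['position'])*1e3).round(1))
for v in (160,180):
    c=np.nonzero(l[v]==i)[0]; print([(M.T@(px('wrist',u,v,z,s)-s['position'])*1e3).round(1).tolist() for u in (c.min()-.5,c.max()+.5)])
E
```

```text
[ 0.58653002 -0.26060257  0.14950941] 0.011722594470642783 33.0667
d tool mm [13.4 -2.4 98.4] heading x 4.23 zaxis [-0.005  0.002 -1.   ]
[  206   137   224   126 17640]
280 136.5 [ 62.9 -22.7   4.9]
300 136.5 [ 62.7 -10.8   4.9]
340 136.5 [62.7 12.7  4.8]
360 136.5 [62.9 24.6  4.8]
[[49.7, -69.5, 5.1], [49.6, 67.6, 4.7]]
[[37.0, -69.7, 5.1], [36.9, 67.9, 4.8]]
```

The held cover's centre is 1.3 mm behind the TCP and 0.9 mm left of it, which confirms a target of about (0.599,-0.257). Aligning, then lowering.

Request:
arm_command(increments=[{"grip":0,"dp":[13,-2.4,0],"twist":[0,0,0]},{"grip":0,"dp":[0,0,15],"twist":[0,0,0]},{"grip":0,"dp":[0,0,15],"twist":[0,0,0]},{"grip":0,"dp":[0,0,0],"twist":[0,0,0]},{"grip":0,"dp":[0,0,0],"twist":[0,0,0]}])

```text
t: 33.53
position: [0.5991, -0.2569, 0.1194]
eef_rot: [-3.136, -0.116, 0.008]
ft_force: [0.9, 0.4, -0.6]
opening: 0.0121
grasp_force: 25.0
```

Request:
arm_command(increments=[{"grip":0,"dp":[0,0,0],"twist":[0,0,0]},{"grip":0,"dp":[0,0,0],"twist":[0,0,0]},{"grip":0,"dp":[0,0,0],"twist":[0,0,0]}])

```text
t: 33.78
position: [0.6013, -0.2576, 0.1218]
eef_rot: [-3.139, -0.117, 0.001]
ft_force: [0.5, -0.2, -0.5]
opening: 0.0118
grasp_force: 25.0
```

```bash
python3 - <<'E'
from h import *
s=r.sense(); print(s['position']); togo([.5991,-.2569,.0511],s=s)
E
```

```text
[ 0.60127306 -0.25756923  0.12182326]
d tool mm [-2.1 -0.8 70.7] heading x 4.27 zaxis [-0.001  0.    -1.   ]
```

Request:
arm_command(increments=[{"grip":0,"dp":[-2,-0.8,14],"twist":[0,0,0]},{"grip":0,"dp":[0,0,14],"twist":[0,0,0]},{"grip":0,"dp":[0,0,0],"twist":[0,0,0]},{"grip":0,"dp":[0,0,0],"twist":[0,0,0]},{"grip":0,"dp":[0,0,0],"twist":[0,0,0]}])

```text
t: 34.2
position: [0.5986, -0.2563, 0.0924]
eef_rot: [-3.138, -0.117, 0.004]
ft_force: [-0.6, -0.5, -0.6]
opening: 0.0116
grasp_force: 25.0
```

Request:
arm_command(increments=[{"grip":0,"dp":[0,0,6],"twist":[0,0,0]},{"grip":0,"dp":[0,0,6],"twist":[0,0,0]},{"grip":0,"dp":[0,0,6],"twist":[0,0,0]},{"grip":0,"dp":[0,0,0],"twist":[0,0,0]}])

```text
t: 34.53
position: [0.5974, -0.2555, 0.0725]
eef_rot: [-3.136, -0.117, 0.008]
ft_force: [0.0, 0.2, -1.1]
opening: 0.0116
grasp_force: 25.0
```

The rim is now below the pad's top (25 mm) with no contact. Continuing down.

Request:
arm_command(increments=[{"grip":0,"dp":[1.2,1,7],"twist":[0,0,0]},{"grip":0,"dp":[0,0,6],"twist":[0,0,0]},{"grip":0,"dp":[0,0,4],"twist":[0,0,0]},{"grip":0,"dp":[0,0,0],"twist":[0,0,0]},{"grip":0,"dp":[0,0,0],"twist":[0,0,0]}])

```text
t: 34.95
position: [0.5994, -0.2569, 0.0568]
eef_rot: [-3.137, -0.117, 0.006]
ft_force: [-0.3, 0.4, -0.5]
opening: 0.0121
grasp_force: 25.0
```

Request:
arm_command(increments=[{"grip":0,"dp":[0,0,2],"twist":[0,0,0]},{"grip":0,"dp":[0,0,1],"twist":[0,0,0]},{"grip":0,"dp":[0,0,0],"twist":[0,0,0]}])

```text
t: 35.2
position: [0.5997, -0.2571, 0.0544]
eef_rot: [-3.138, -0.117, 0.004]
ft_force: [-0.1, -0.1, -1.3]
opening: 0.0121
grasp_force: 25.0
```

Request:
arm_command(increments=[{"grip":0,"dp":[0,0,1.5],"twist":[0,0,0]},{"grip":0,"dp":[0,0,1],"twist":[0,0,0]},{"grip":0,"dp":[0,0,0],"twist":[0,0,0]},{"grip":0,"dp":[0,0,0],"twist":[0,0,0]}])

```text
t: 35.53
position: [0.5997, -0.2571, 0.0519]
eef_rot: [-3.138, -0.117, 0.004]
ft_force: [0.3, 0.6, -1.5]
opening: 0.0115
grasp_force: 25.0
```

Request:
arm_command(increments=[{"grip":0.4,"dp":[0,0,0],"twist":[0,0,0]},{"grip":0.4,"dp":[0,0,0],"twist":[0,0,0]},{"grip":0.4,"dp":[0,0,0],"twist":[0,0,0]},{"grip":0.4,"dp":[0,0,0],"twist":[0,0,0]}])

```text
t: 35.87
position: [0.5999, -0.2572, 0.0522]
eef_rot: [-3.138, -0.117, 0.003]
ft_force: [-0.1, -0.1, 0.1]
opening: 0.0351
grasp_force: 0.0
```

Request:
arm_command(increments=[{"grip":0.4,"dp":[0,0,-25],"twist":[0,0,0]},{"grip":0.4,"dp":[0,0,-35],"twist":[0,0,0]},{"grip":0.4,"dp":[0,0,-35],"twist":[0,0,0]},{"grip":0.4,"dp":[0,0,0],"twist":[0,0,0]},{"grip":0.4,"dp":[0,0,0],"twist":[0,0,0]}])

```text
t: 36.28
position: [0.6023, -0.2586, 0.1509]
eef_rot: [3.137, 0.117, 0.006]
ft_force: [0.3, -0.2, 0.1]
opening: 0.0375
grasp_force: 0.0
```

```bash
python3 - <<'E'
from h import *
s=r.sense(); im=r.grab_frame("wrist"); print(s['position'],s['t'],s['opening'])
h=cv2.inRange(np.ascontiguousarray(im),(185,185,180),(255,255,255)); h[270:]=0; n,l,st,ce=cv2.connectedComponentsWithStats(h); i=1+np.argmax(st[1:,4]); print(st[i])
for u in (280,360):
    v=np.nonzero(l[:,u]==i)[0].min()-.5; print('far',px('wrist',u,v,.046,s).round(4))
c=np.nonzero(l[160]==i)[0]; print([px('wrist',u,160,.046,s).round(4).tolist() for u in (c.min()-.5,c.max()+.5)])
t=r.grab_frame("top"); g=cv2.inRange(np.ascontiguousarray(t),(170,170,170),(255,255,255)); n,l,st,_=cv2.connectedComponentsWithStats(g[160:230,345:420]); print('top',st[1:][st[1:,4]>200])
hs=cv2.cvtColor(np.ascontiguousarray(t),cv2.COLOR_RGB2HSV); 
for nm,lo,hi in(('blue',(100,140,50),(128,255,255)),('red',(0,150,60),(7,255,255))):
    m=cv2.inRange(hs[130:300,180:345],lo,hi); _,_,q,c=cv2.connectedComponentsWithStats(m); print(nm,[(a[4],(b+[180,130]).round().tolist()) for a,b in zip(q[1:],c[1:]) if a[4]>15])
E
```

```text
[ 0.60228638 -0.25856713  0.1509276 ] 36.2833 0.037469924857924726
[  241   134   149   128 10959]
far [ 0.6592 -0.2199  0.046 ]
far [ 0.6647 -0.2928  0.046 ]
[[0.6335, -0.1847, 0.046], [0.6435, -0.3221, 0.046]]
top [[ 48  33  18  24 380]]
blue [(np.int32(153), [280.0, 169.0]), (np.int32(40), [269.0, 297.0])]
red [(np.int32(150), [222.0, 170.0]), (np.int32(70), [248.0, 245.0])]
```

The cover is centred to about 1 mm at (0.598,-0.256). Both tags show in the rack in the top view, and the gripper is clear. Handing in.

```bash
python3 -c "
from bench import r
print(r.hand_in())"
```

```text
the job is handed in; nothing more can be done
None
```

I finished every step and handed the job in at about 36 s of the 210 s allowed. The hand-in gave no verdict, so I can't confirm a pass: the red and blue tags hang on their pegs, the rack is locked, and the cover is back over the pad, centred to about 1 mm.

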